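Hang, lock and load the bending-pipe rack

TASK

Swing the lever of the lock collar aside to its open end, hang the ring rack on the cleat rail of the upright board, its bevelled back strip hooked fully home behind the rail, and then turn the collar to its locked mark so that the lever lies over the rack's back plate and the rack cannot lift off. Bring every bending pipe that stands in the drilled block over to the rack, one to a column, and pass it upright down through the shrinking rings until a ring stops it and carries it. Leave the glue bottle and the block plane where they are.

Things in the scene. Friction and masses are not known exactly. Their poses are not given: they have to be found in the camera images.
- cleat_board: fixed upright board, 330 mm wide (y), 18 thick (x), top edge 195 mm high, on a base plank 18 mm high (x -40 to +45 mm). Origin: bench level, middle of thickness and width; -x is its front, z up. A cleat rail runs along its front face (see rail). Lock collar pivot: vertical, at x +24, y +75 mm. With the rack hung home the rack's origin is at x -34.5, z 35 mm in this frame, axes parallel.
- rail (a point): on the rail, at the bottom of its groove: y 0 of the board, on its front face (x -9 mm), 147 mm high. The rail is 250 mm wide and 17 mm thick; its top slopes up at 45 degrees from here to 164 mm at its front edge, so the groove between board and rail opens upward. 12 mm end stops at y +/-117 mm, up to 180 mm high, leave the rack's strip 16 mm of play to each side.
- ring_rack: loose wooden rack, 0.7 kg, stands on the bench at first. Back plate 15 mm thick (x), 210 wide (y), 160 high, with a grip tab (see rack_tab). Origin: centre of the plate's underside; -x is the ring side, z up. Three columns of four level rings, axes at x -82.5, y +70, 0, -70 mm; bores from the top 48, 38, 28, 18 mm; upper faces 117, 82, 47, 12 mm above the origin; rings 12 mm high, wall 5.
- rack_tab (a point): where to grip the rack: on the tab in the middle of the back plate, 195 mm above the rack's origin. The tab is 15 mm thick (rack x), 60 mm wide, and rises from 160 to 216 mm; free space before and behind it, also when hung (it stands above the board's top edge).
- rack_lip (a point): middle of the rear lower lip of the bevelled strip behind the plate: rack x 25.5, z 112 mm. Strip 190 mm wide, 18 thick, top at 148 mm; its underside rises at 45 degrees to 130 mm at the plate. Carry the rack in from the front about 30 mm above its hung height, lip within 10 mm of the board, then lower: the bevels draw it home, lip on point rail. A spacer of equal depth is at the bottom.
- column_1 (a point): centre of the top ring's upper face in the rack's left column (rack y = +70 mm); the rings that follow have their upper faces 35, 70 and 105 mm below it, on the same axis
- column_2 (a point): centre of the top ring's upper face in the rack's middle column (rack y = 0 mm); the rings that follow have their upper faces 35, 70 and 105 mm below it, on the same axis
- column_3 (a point): centre of the top ring's upper face in the rack's right column (rack y = -70 mm); the rings that follow have their upper faces 35, 70 and 105 mm below it, on the same axis
- lock_collar (a joint): steel collar with a lever on the board's top; rad, grows anticlockwise from above. 0: lever along the board to its +y end (open; a brass pin marks it). 1.57: lever to the front (-x), over the rack's back plate (5 mm above it), its white line on the black mark on the board's top edge (locked); stops at 0 and 1.58. Found between. Stays where left; takes about 1 N at the knob.
- lock_knob (a point): top centre of the brass knob on the lever: upright pin 14 mm in diameter, from the lever's top at 208 mm to 240 mm above the bench, 70 mm from the pivot
- pipe_block: loose wooden block 148 x 148 x 42 mm, 0.7 kg, with four blind holes 30 mm deep (hole floors 12 mm above the bench) at x, y = +/-46 mm, each 2 mm wider than its pipe. Origin: centre of its underside, z up.
- pipe_thick: plain metal bending pipe, 44 mm outside diameter, 90 mm long, at first upright in the block's hole at x +46, y +46 mm (block frame); may be absent. Origin at the centre of its foot, z along its axis. In a column the second ring from the top stops it.
- pipe_medium_1: plain metal bending pipe, 34 mm outside diameter, 125 mm long, at first upright in the block's hole at x +46, y -46 mm (block frame); may be absent. Origin at the centre of its foot, z along its axis. In a column the third ring from the top stops it.
- pipe_medium_2: plain metal bending pipe, 34 mm outside diameter, 125 mm long, at first upright in the block's hole at x -46, y +46 mm (block frame); may be absent. Origin at the centre of its foot, z along its axis. In a column the third ring from the top stops it.
- pipe_thin: plain metal bending pipe, 24 mm outside diameter, 160 mm long, at first upright in the block's hole at x -46, y -46 mm (block frame); may be absent. Origin at the centre of its foot, z along its axis. In a column the fourth ring from the top stops it.
- glue_bottle: bystander: glue bottle with a red spout, 58 mm wide, 164 mm high; origin under its centre
- block_plane: bystander: block plane, 51 x 160 x 48 mm, long along its y; origin under its centre

How it is judged:
On the way, in this order (a step that is already met when the one before it is completed fails the run):
1. the lock collar stands open (0.25 rad or less), out of the rack's way (value of joint lock_collar below 0.25 rad), for 0.2 s.
2. the rack hangs home on the cleat rail, let go (x of ring_rack in the frame of cleat_board between -0.0395 and -0.0295 m and z of ring_rack in the frame of cleat_board between 0.03 and 0.04 m and angle between ring_rack's own z axis and vertical below 0.06 rad and angle between the x axis of ring_rack and the x axis of cleat_board, either way round below 0.08 rad and contact force between the fingers and ring_rack below 0.5 N), for 0.2 s.
3. with the rack hung, the lock collar is at its locked mark (x of ring_rack in the frame of cleat_board between -0.0395 and -0.0295 m and z of ring_rack in the frame of cleat_board between 0.03 and 0.04 m and angle between ring_rack's own z axis and vertical below 0.06 rad and angle between the x axis of ring_rack and the x axis of cleat_board, either way round below 0.08 rad and value of joint lock_collar above 1.45 rad), for 0.2 s.
At the end, for the whole second after the job is handed in: Rack hung home (within 5 mm), collar at its mark (1.45 rad or more), each pipe present at rest upright in its own column (axis within 9 mm, tilt under 0.12 rad), its foot within 5 mm of the upper face of the ring that stops it: thick second, medium third, thin fourth ring from the top (all of step 3 and ((horizontal distance between pipe_thick and column_1 below 0.009 m and z of pipe_thick in the frame of column_1 between -0.04 and -0.03 m) or (horizontal distance between pipe_thick and column_2 below 0.009 m and z of pipe_thick in the frame of column_2 between -0.04 and -0.03 m) or (horizontal distance between pipe_thick and column_3 below 0.009 m and z of pipe_thick in the frame of column_3 between -0.04 and -0.03 m)) and angle between each of pipe_thick, pipe_medium_1, pipe_medium_2, pipe_thin's own z axis and vertical below 0.12 rad and linear speed of each of pipe_thick, pipe_medium_1, pipe_medium_2, pipe_thin, ring_rack below 0.02 m/s and ((horizontal distance between pipe_medium_1 and column_1 below 0.009 m and z of pipe_medium_1 in the frame of column_1 between -0.075 and -0.065 m) or (horizontal distance between pipe_medium_1 and column_2 below 0.009 m and z of pipe_medium_1 in the frame of column_2 between -0.075 and -0.065 m) or (horizontal distance between pipe_medium_1 and column_3 below 0.009 m and z of pipe_medium_1 in the frame of column_3 between -0.075 and -0.065 m)) and ((horizontal distance between pipe_medium_2 and column_1 below 0.009 m and z of pipe_medium_2 in the frame of column_1 between -0.075 and -0.065 m) or (horizontal distance between pipe_medium_2 and column_2 below 0.009 m and z of pipe_medium_2 in the frame of column_2 between -0.075 and -0.065 m) or (horizontal distance between pipe_medium_2 and column_3 below 0.009 m and z of pipe_medium_2 in the frame of column_3 between -0.075 and -0.065 m)) and ((horizontal distance between pipe_thin and column_1 below 0.009 m and z of pipe_thin in the frame of column_1 between -0.11 and -0.1 m) or (horizontal distance between pipe_thin and column_2 below 0.009 m and z of pipe_thin in the frame of column_2 between -0.11 and -0.1 m) or (horizontal distance between pipe_thin and column_3 below 0.009 m and z of pipe_thin in the frame of column_3 between -0.11 and -0.1 m))); the robot touches nothing.
It fails at once if the glue bottle is knocked over or shifted more than 40 mm (distance of glue_bottle from where it was at the start of the episode above 0.04 m or angle between glue_bottle's own z axis and vertical above 0.3 rad).
It fails at once if the block plane is knocked over or shifted more than 40 mm (distance of block_plane from where it was at the start of the episode above 0.04 m or angle between block_plane's own z axis and vertical above 0.3 rad).
Of pipe_thick, pipe_medium_1, pipe_medium_2, pipe_thin only 2 to 3 are there at a start; the rules pass over those that are not, and their reading is None.
At some moment in a run one of pipe_block may be knocked a few centimetres aside while the robot is not near it.
Once in a run the grip may slacken for a moment while it holds something.
It also fails if it takes over 210 s, if anything falls off the work surface, if the arm or the gripper's body presses on something with over 40 N, if the wrist force passes 120 N, or if a joint passes its speed limit or range.

ROBOT

A 7-joint arm with a two-finger parallel gripper is mounted at the origin on a cart in front of the work surface, level with it; the furniture and walls round the work are solid. World frame = base frame: x ahead of the robot, y to its left, z up, the work surface at z = 0. Lengths are in m, angles in rad, forces in N, time in s.
With the tool pointing down it reaches from about 0.35 to 0.9 m from the base axis. Payload 8.1 kg.
Tool frame: the origin (TCP) lies at the very end of the fingers, on their centre line; the grasp point (between the pads) lies 19 mm behind it; x points along the fingers, y is the direction in which the jaws open and shut, and the axes are right-handed (so a half turn about x gives the same grasp; the last joint's range is limited). The gripper opens to 85 mm and grips with 20 to 120 N. Pads are 22 mm wide; open, the fingers measure 114 mm over their backs; the gripper's body (76 mm by 85 mm) begins 54 mm behind the grasp point. The pads swing forward as they close: fully open they stand 13 mm farther back than shut.
Start: joints at [-1.333, 0.434, 0.025, 1.573, -0.012, 1.134, -0.075], TCP at [0.209, 0.589, 0.231] pointing down, gripper open.
Joint ranges: [-2.62, 2.62], [-0.44, 2.09], [-1.27, 1.32], [0.08, 2.57], [-1.32, 4.46], [0.12, 2], [-2.74, 2.74]. Speed limits (rad/s): [2.22, 2.22, 3.01, 3.01, 3.14, 3.14, 3.14].

INTERFACE

Orientations are given as a unit quaternion [x, y, z, w].
In Python, from plant import env gives the robot as it stands. The module is installed in compiled form; this text tells all that it offers.
- The arm moves only by the tool send_rows, never from a script. Its arguments are lists of equal length, an entry for each row: "grip": the opening, from 0 (shut) to 1 (fully open); "dp": the shift along the tool's x, y, z in m, a list of three; "spin": the turn about the tool's x in degrees. In form: {"grip": [grip, ...], "dp": [[tx, ty, tz], ...], "spin": [spin, ...]}. A call has 1 to 5 rows; each row shifts and turns the commanded pose from where the row before left it, along the tool's axes as they then stand; what a row does not reach is not made up. A row lasts 1/8 s, in which the tool goes at most 62.5 mm and 10.7 degrees, less where a joint would pass 70% of its speed; a pose out of reach is approached as far as the arm can. A call is refused whole if a number of a shift passes 0.0625 or a number of a turn 10.7, either way. A call with a gripper value outside its range is refused whole. The fingers move at their own pace and stop on an object; the grip force is fixed at half the most. Time passes only in rows, so rows that do not move let the fingers close. It gives the time, the measured TCP pose, the force and the opening at its end, in the units of the state.
- env.observe(): the state, without advancing time (a new reading comes with each control period).
- env.get_image(name): name is "scene" or "side" or "wrist"; returns the picture (480x640x3 uint8, blue, green, red); there is no depth.
- env.camera_model(name): a dict with "camera_matrix" (3x3 intrinsics, pixels), "distortion" ([k1, k2, p1, p2, k3] as OpenCV has them; the pictures are not rectified), "origin" and "orientation" of the camera in the world. Camera axes: x right, y down, z forward; pixel columns grow to the right and rows downward; lengths in m; the calibration is good to about 2 mm. A picture is of the moment at which its call begins: read the wrist's pose just before it. camera_model takes no time and is no camera call; for the wrist camera it gives the pose at the moment of the call.
- env.job_done(): hands the job in, once; it reports no verdict.
The state is a dict: "t": time; "joint_pos": joint angles; "qvel": joint speeds; "joint_efforts": joint torques, N m; "ee_pos": TCP position; "orientation": TCP orientation; "force": force on the tool from outside, world axes, zero at the start; "ft_torque": the same for the moment, N m; "gripper_width": finger opening in m.
Only numpy, scipy, OpenCV 4.12 (cv2) and the standard library are available. Lean on these libraries where they do the work, as an engineer would, in place of code of your own. Each camera call takes 0.05 s, during which the arm holds its last target. There are 200 camera calls.

## Working session

There is one attempt and no reset: what is moved stays moved. The work goes in short steps, Python scripts to look and compute and a tool call to move; the robot and the scene stay as the last step left them, time stands still between calls to the robot, and variables do not carry over. Pictures are saved under pics/ and viewed, about 12 in all and at most 16, crops included, and the job is handed in when it is done.

Besides the shell and the picture viewer there is one more tool, called as a command line: name --pt "numbers of a row" for each row, then --argument value for the rest. send_rows: Moves the arm, as the interface text tells. Its arguments: {"type":"object","properties":{"grip":{"type":"array"},"dp":{"type":"array"},"spin":{"type":"array"}},"required":["grip","dp","spin"]}

```bash
mkdir -p pics
cat > h.py <<'E'
import numpy as np, cv2
from scipy.spatial.transform import Rotation as R
from plant import env
def snap(name,fn):
    m=env.camera_model(name); im=env.get_image(name); cv2.imwrite('pics/%s.png'%fn,im); 
    import pickle; pickle.dump(m,open('pics/%s.pkl'%fn,'wb')); return im,m
def load(fn):
    import pickle; return cv2.imread('pics/%s.png'%fn),pickle.load(open('pics/%s.pkl'%fn,'rb'))
def rot(m):
    o=np.array(m['orientation'],float)
    return o if o.shape==(3,3) else R.from_quat(o).as_matrix()
def proj(m,P):
    Rm=rot(m); P=np.atleast_2d(P).astype(float); o=np.array(m['origin'])
    rv=cv2.Rodrigues(Rm.T)[0]; t=-Rm.T@o
    return cv2.projectPoints(P,rv,t,np.array(m['camera_matrix'],float),np.array(m['distortion'],float))[0][:,0]
def ray(m,uv,z):
    n=cv2.undistortPoints(np.array(uv,float).reshape(-1,1,2),np.array(m['camera_matrix'],float),np.array(m['distortion'],float))[:,0]
    d=np.c_[n,np.ones(len(n))]@rot(m).T; o=np.array(m['origin'])
    return o+d*((z-o[2])/d[:,2])[:,None]
def crop(fn,x0,y0,x1,y1,k,out):
    im=cv2.imread('pics/%s.png'%fn)[y0:y1,x0:x1]; cv2.imwrite('pics/%s.png'%out,cv2.resize(im,None,fx=k,fy=k,interpolation=cv2.INTER_CUBIC))
def st():
    s=env.observe(); print(s['t'],np.round(s['ee_pos'],4),np.round(s['orientation'],4),np.round(s['joint_pos'],3),np.round(s['force'],1),s['gripper_width'])
E
python3 - <<'E'
from h import *
st()
for n in('scene','side','wrist'):
    im,m=snap(n,n+'0'); print(n,np.round(m['origin'],3),np.round(rot(m),3).tolist(),np.round(m['camera_matrix'],1).tolist())
E
```

```text
0.0 [0.2088 0.5886 0.2305] [ 0.1194  0.6969 -0.1205  0.6968] [-1.333  0.435  0.025  1.574 -0.012  1.134 -0.075] [ 0.2 -0.6  0. ] 0.08551791501443382
scene [ 0.071 -0.666  0.895] [[0.834, -0.381, 0.398], [-0.551, -0.548, 0.63], [-0.022, -0.745, -0.667]] [[529.9, 0.0, 318.6], [0.0, 529.9, 243.0], [0.0, 0.0, 1.0]]
side [ 0.845 -0.443  1.247] [[0.805, 0.523, -0.279], [0.593, -0.714, 0.372], [-0.004, -0.465, -0.885]] [[503.2, 0.0, 315.6], [0.0, 503.2, 236.5], [0.0, 0.0, 1.0]]
wrist [0.146 0.611 0.373] [[0.335, 0.908, 0.252], [0.942, -0.323, -0.091], [-0.002, 0.268, -0.963]] [[404.3, 0.0, 315.4], [0.0, 404.3, 246.7], [0.0, 0.0, 1.0]]
```

View pics/scene0.png

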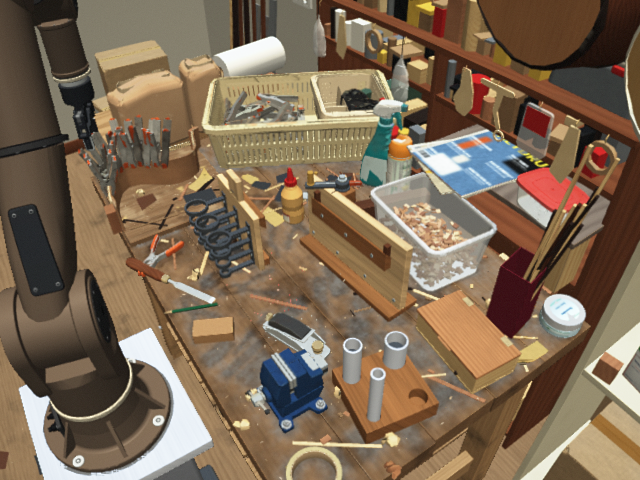

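View pics/side0.png

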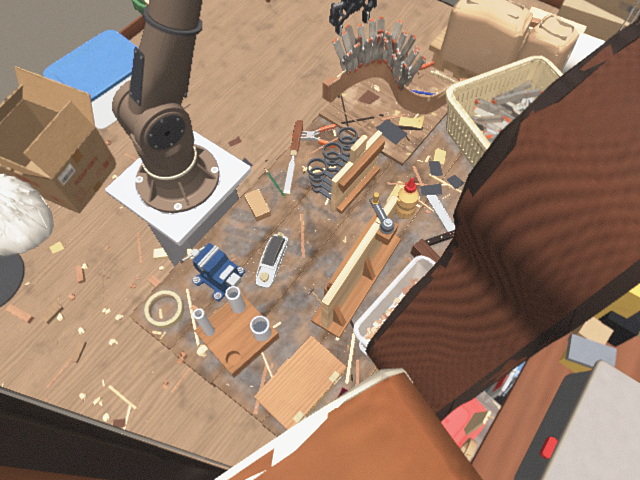

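The scene view shows the rack at about (225,235), the board at (355,250), and the block at (385,390) holding 3 pipes with one empty hole at (420,397). The side view shows the collar near (385,222), with the bottle at (407,197) just beyond the board's +y end.

Run:
```python
from h import *
a=cv2.imread('pics/scene0.png');b=cv2.imread('pics/side0.png')
A=cv2.resize(a[150:320,170:425],None,fx=3.1,fy=3.1,interpolation=cv2.INTER_CUBIC)[:, :800]
cv2.imwrite('pics/c1.png',A)
B=cv2.resize(b[110:380,180:440],None,fx=2.2,fy=2.2,interpolation=cv2.INTER_CUBIC); cv2.imwrite('pics/c2.png',B); print(A.shape,B.shape)
```

```text
(527, 790, 3) (594, 572, 3)
```

View pics/c1.png

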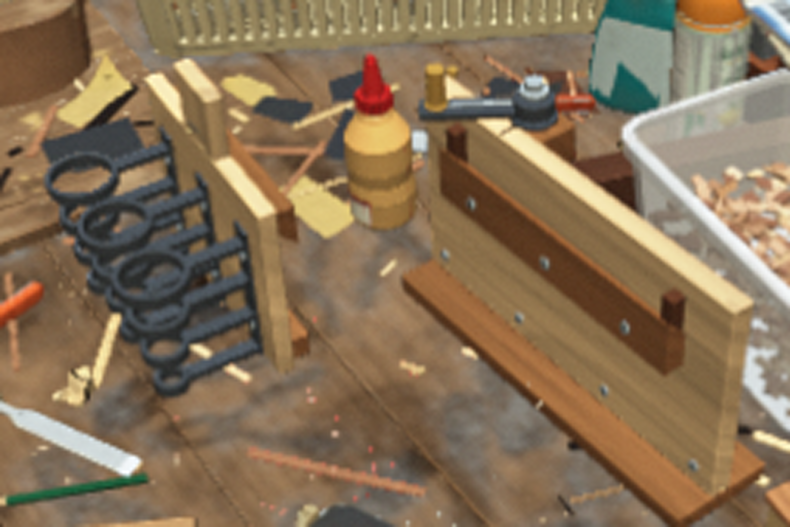

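View pics/c2.png

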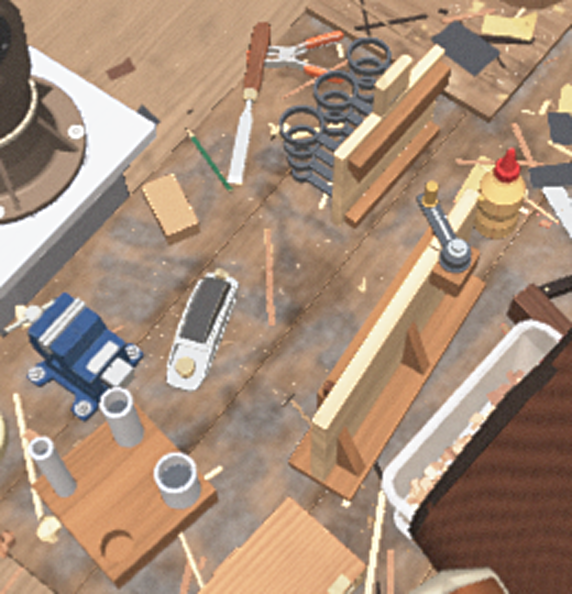

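```bash
cat > fit.py <<'E'
from h import *
from scipy.optimize import least_squares
_,ms=load('scene0');_,mi=load('side0')
S=lambda u,v:(170+u/3.1,150+v/3.1); D=lambda u,v:(180+u/2.2,110+v/2.2)
def fit(obs,x0):
    def W(p,P):
        c,s=np.cos(p[2]),np.sin(p[2]); P=np.array(P)
        return np.c_[p[0]+c*P[:,0]-s*P[:,1],p[1]+s*P[:,0]+c*P[:,1],P[:,2]]
    def f(p): return np.concatenate([(proj(m,W(p,[P]))[0]-uv) for m,P,uv in obs])
    best=min((least_squares(f,[x0[0],x0[1],a],loss='soft_l1',f_scale=1.5) for a in np.arange(-3,3.2,.5)),key=lambda r:r.cost)
    print(np.round(best.x,4),'yaw deg',np.degrees(best.x[2])); print(np.round(f(best.x).reshape(-1,2),1).tolist()); return best.x
if __name__=='__main__':
    mm=lambda *a:np.array(a)/1000
    b=fit([(ms,mm(-9,-165,195),S(738,313)),(ms,mm(9,-165,195),S(752,302)),(ms,mm(-40,-165,18),S(680,512)),(ms,mm(-40,165,18),S(405,280)),(ms,mm(45,-165,18),S(765,465)),
     (mi,mm(-9,-165,195),D(315,426)),(mi,mm(9,-165,195),D(336,437)),(mi,mm(-40,-165,18),D(292,462)),(mi,mm(45,-165,18),D(348,497)),(mi,mm(45,165,18),D(484,283)),(mi,mm(-9,165,195),D(470,193))],[.6,0])
    r=fit([(ms,mm(-7.5,-105,160),S(255,218)),(ms,mm(7.5,-105,160),S(276,212)),(ms,mm(-7.5,-105,0),S(278,370)),(ms,mm(7.5,-105,0),S(292,362)),(ms,mm(-7.5,105,160),S(147,78)),(ms,mm(7.5,105,160),S(163,72)),
     (mi,mm(-7.5,-105,160),D(336,155)),(mi,mm(7.5,105,160),D(449,55))],[.5,.3])
    print('block top pts',np.round(ray(mi,[D(37,487),D(216,490),D(120,573)],.042),3).tolist())
    print('side pipe tops: med',ray(mi,[D(117,402)],.137),'thick',ray(mi,[D(177,471)],.102),'thin',ray(mi,[D(41,446)],.172))
    print('scene: med',ray(ms,[(352,344)],.137),'thick',ray(ms,[(396,339)],.102),'thin',ray(ms,[(377,373)],.172))
    k=ray(mi,[D(431,183)],.24)[0],ray(ms,[S(435,69)],.24)[0]; print('knob',k)
    c,s=np.cos(b[2]),np.sin(b[2]); pv=np.array([b[0]+c*.024-s*.075,b[1]+s*.024+c*.075]); print('pivot',pv)
    for q in k: print(np.hypot(*(q[:2]-pv)), np.arctan2(*(q[:2]-pv)[::-1])-b[2]-np.pi/2)
    print('bottle spout',ray(mi,[D(510,155)],.16),ray(ms,[S(371,60)],.164))
    print('plane', ray(mi,[(272,263)],.03),ray(ms,[(297,335)],.04))
E
python3 fit.py
```

```text
[0.6187 0.0419 0.0652] yaw deg 3.735712490595934
[[0.4, -0.7], [2.5, -1.0], [1.1, 1.9], [-0.0, -2.6], [1.8, -1.3], [-1.7, -2.4], [-4.4, -3.2], [-2.0, -0.5], [1.1, 1.2], [1.7, -0.3], [-0.7, -3.0]]
[ 0.4471  0.2796 -0.0577] yaw deg -3.3079799955110887
[[0.6, -0.9], [0.0, -1.2], [0.2, 1.6], [1.3, 1.9], [0.1, -1.5], [0.5, -1.4], [-1.9, -2.2], [-0.9, -3.0]]
block top pts [[0.386, -0.322, 0.042], [0.55, -0.206, 0.042], [0.524, -0.34, 0.042]]
side pipe tops: med [[ 0.42789059 -0.21164929  0.137     ]] thick [[ 0.518238   -0.22623896  0.102     ]] thin [[ 0.40988936 -0.30120545  0.172     ]]
scene: med [[ 0.42397219 -0.20857647  0.137     ]] thick [[ 0.51468543 -0.22491877  0.102     ]] thin [[ 0.40651343 -0.29996642  0.172     ]]
knob (array([0.57462408, 0.15813058, 0.24      ]), array([0.57446837, 0.15559729, 0.24      ]))
pivot [0.63776037 0.11831831]
0.07464052123760616 0.9429963825452701
0.07345474446267297 0.9733039679132718
bottle spout [[0.60677675 0.29363783 0.16      ]] [[0.59828258 0.29117502 0.164     ]]
plane [[ 0.41575094 -0.06395763  0.03      ]] [[ 0.39036269 -0.06826633  0.04      ]]
```

```bash
cat >> h.py <<'E'
def plan(tg,step=.045,turn=8.):
    """tg: list of (x,y,z,yaw_deg or None,grip,nhold). prints calls of 5 rows"""
    s=env.observe(); p=np.array(s['ee_pos']); M=R.from_quat(s['orientation']).as_matrix()
    print('tool x',np.round(M[:,0],3),'tool y',np.round(M[:,1],3)); rows=[]
    for x,y,z,yaw,g,h in tg:
        t=np.array([x,y,z]); a=0
        if yaw is not None:
            cur=np.degrees(np.arctan2(M[1,1],M[0,1])); a=-((yaw-cur+90)%180-90)  # tool x down: spin sign flips
        n=max(1,int(np.ceil(max(np.linalg.norm(t-p)/step,abs(a)/turn))))
        d0=t-p
        for i in range(n):
            d=np.round(M.T@(p0:=(t-p)/(n-i)),3)+0.; sp=round(a/n,1)+0.
            rows.append((g,d.tolist(),sp)); p=p+M@d; M=M@R.from_rotvec([np.radians(sp),0,0]).as_matrix()
        rows+=[(g,[0,0,0],0)]*h
    for i in range(0,len(rows),5):
        c=rows[i:i+5]; print('{"grip":%s,"dp":%s,"spin":%s}'%([r[0] for r in c],[r[1] for r in c],[r[2] for r in c]))
E
python3 - <<'E'
from h import *
plan([(.5,.25,.36,30,.35,0),(.575,.157,.33,30,.35,3)])
E
```

```text
tool x [-0.    -0.001 -1.   ] tool y [ 0.334  0.942 -0.001]
{"grip":[0.35, 0.35, 0.35, 0.35, 0.35],"dp":[[-0.012, -0.02, 0.035], [-0.012, -0.018, 0.036], [-0.012, -0.015, 0.038], [-0.012, -0.013, 0.039], [-0.012, -0.011, 0.039]],"spin":[np.float64(3.7), np.float64(3.7), np.float64(3.7), np.float64(3.7), np.float64(3.7)]}
{"grip":[0.35, 0.35, 0.35, 0.35, 0.35],"dp":[[-0.011, -0.008, 0.04], [-0.012, -0.005, 0.04], [-0.011, -0.003, 0.041], [-0.012, 0.0, 0.041], [-0.011, 0.002, 0.04]],"spin":[np.float64(3.7), np.float64(3.7), np.float64(3.7), np.float64(3.7), np.float64(3.7)]}
{"grip":[0.35, 0.35, 0.35, 0.35, 0.35],"dp":[[-0.012, 0.005, 0.04], [0.01, 0.006, 0.039], [0.01, 0.007, 0.04], [0.01, 0.006, 0.039], [0, 0, 0]],"spin":[np.float64(3.7), np.float64(-0.1), np.float64(-0.1), np.float64(-0.1), 0]}
{"grip":[0.35, 0.35],"dp":[[0, 0, 0], [0, 0, 0]],"spin":[0, 0]}
```

send_rows --grip '[0.35,0.35,0.35,0.35,0.35]' --pt "-0.012 -0.02 0.035" --pt "-0.012 -0.018 0.036" --pt "-0.012 -0.015 0.038" --pt "-0.012 -0.013 0.039" --pt "-0.012 -0.011 0.039" --spin '[3.7,3.7,3.7,3.7,3.7]'

```text
t: 0.78
ee_pos: [0.342, 0.4338, 0.2915]
orientation: [0.231, 0.668, -0.231, 0.668]
force: [0.9, 0.4, 0.4]
gripper_width: 0.0299
```

send_rows --grip '[0.35,0.35,0.35,0.35,0.35]' --pt "-0.011 -0.008 0.04" --pt "-0.012 -0.005 0.04" --pt "-0.011 -0.003 0.041" --pt "-0.012 0.0 0.041" --pt "-0.011 0.002 0.04" --spin '[3.7,3.7,3.7,3.7,3.7]'

```text
t: 1.4
ee_pos: [0.4742, 0.2796, 0.3486]
orientation: [0.336, 0.622, -0.336, 0.622]
force: [-0.1, 0.4, -0.4]
gripper_width: 0.0301
```

send_rows --grip '[0.35,0.35,0.35,0.35,0.35]' --pt "-0.012 0.005 0.04" --pt "0.01 0.006 0.039" --pt "0.01 0.007 0.04" --pt "0.01 0.006 0.039" --pt "0 0 0" --spin '[3.7,0,0,0,0]'

```text
t: 2.02
ee_pos: [0.5759, 0.1533, 0.3292]
orientation: [0.356, 0.611, -0.357, 0.611]
force: [-0.6, 0.5, 0.6]
gripper_width: 0.0297
```

Run:
```python
from h import *
st(); snap('wrist','w1'); st()
```

```text
2.025 [0.5759 0.1533 0.3292] [ 0.3556  0.6105 -0.3575  0.6108] [-0.64   0.333  0.406  1.516 -0.131  1.321  0.292] [-0.6  0.5  0.6] 0.02966604117672316
2.075 [0.5751 0.1556 0.3296] [ 0.3552  0.6113 -0.3562  0.6109] [-0.642  0.332  0.404  1.516 -0.132  1.322  0.291] [-0.5 -0.1 -0.4] 0.02988970229715813
```

View pics/w1.png

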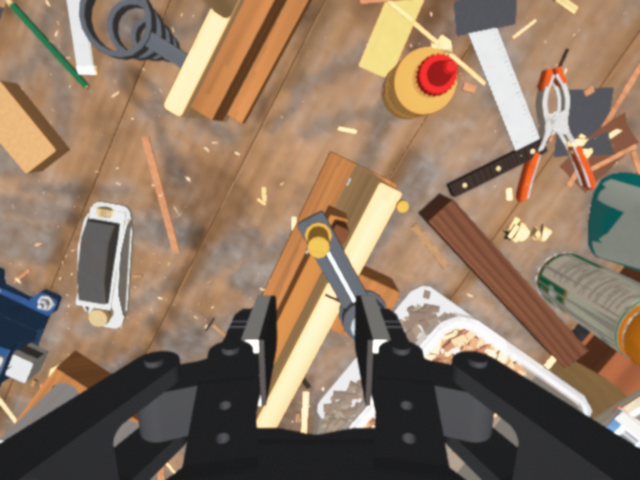

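The wrist view shows the knob at (318,242), the board's +y top end at (376,180)–(399,190) and the bottle at (423,82), well clear of the swing.

Run:
```python
from h import *
_,m=load('w1')
print('knob',ray(m,[(318,242)],.24),'tcp px',proj(m,[[.575,.1556,.24]]))
print('board end',ray(m,[(376,180),(399,190)],.195), 'pivot',ray(m,[(361,317)],.215),'rack -y top corners',ray(m,[(165,107),(187,115)],.16))
k=ray(m,[(318,242)],.24)[0]
plan([(round(k[0],3),round(k[1],3),.213,None,.35,1)])
```

```text
knob [[0.57455625 0.15862498 0.24      ]] tcp px [[316.1455876  246.63534584]]
board end [[0.59346384 0.20548422 0.195     ]
 [0.6107112  0.2074219  0.195     ]] pivot [[0.6303071  0.12069603 0.215     ]] rack -y top corners [[0.43775301 0.17409632 0.16      ]
 [0.45408798 0.17690507 0.16      ]]
tool x [-0.001 -0.001 -1.   ] tool y [ 0.87   0.494 -0.001]
{"grip":[0.35, 0.35, 0.35, 0.35],"dp":[[0.039, 0.001, -0.001], [0.039, 0.0, -0.001], [0.039, 0.001, -0.001], [0, 0, 0]],"spin":[0.0, 0.0, 0.0, 0]}
```

send_rows --grip '[0.35,0.35,0.35,0.35]' --pt "0.039 0.001 -0.001" --pt "0.039 0.001 -0.001" --pt "0.039 0.0 -0.001" --pt "0 0 0" --spin '[0,0,0,0]'

```text
t: 2.58
ee_pos: [0.5727, 0.1618, 0.211]
orientation: [0.353, 0.613, -0.356, 0.611]
force: [-0.4, 0.0, 0.9]
gripper_width: 0.03
```

Run:
```python
from h import *
st(); plan([(.604,.183,.213,None,.35,0),(.634,.191,.213,None,.35,2)],step=.02)
```

```text
2.575 [0.5727 0.1618 0.211 ] [ 0.3528  0.6134 -0.3556  0.6106] [-0.63   0.416  0.375  1.694 -0.17   1.069  0.32 ] [-0.4  0.   0.9] 0.030034881762208372
tool x [-0.005 -0.001 -1.   ] tool y [ 0.867  0.498 -0.005]
{"grip":[0.35, 0.35, 0.35, 0.35, 0.35],"dp":[[-0.001, 0.019, -0.001], [-0.001, 0.019, -0.002], [0.0, 0.015, 0.004], [0.0, 0.015, 0.004], [0, 0, 0]],"spin":[0.0, 0.0, 0.0, 0.0, 0]}
{"grip":[0.35],"dp":[[0, 0, 0]],"spin":[0]}
```

send_rows --grip '[0.35,0.35,0.35,0.35,0.35]' --pt "-0.001 0.019 -0.001" --pt "0 0.019 -0.002" --pt "0 0.015 0.004" --pt "0 0.015 0.004" --pt "0 0 0" --spin '[0,0,0,0,0]'

```text
t: 3.2
ee_pos: [0.6373, 0.191, 0.216]
orientation: [0.355, 0.611, -0.354, 0.612]
force: [-0.4, 0.1, 0.3]
gripper_width: 0.0299
```

send_rows --grip '[0.35,0.35]' --pt "0 0 0" --pt "0 0 0" --spin '[0,0]'

```text
t: 3.45
ee_pos: [0.6365, 0.1903, 0.215]
orientation: [0.355, 0.611, -0.354, 0.612]
force: [-0.1, -0.4, 0.9]
gripper_width: 0.03
```

Run:
```python
from h import *
st(); snap('wrist','w2')
```

```text
3.45 [0.6365 0.1903 0.215 ] [ 0.3551  0.6115 -0.3544  0.6119] [-0.608  0.524  0.372  1.511 -0.201  1.143  0.322] [-0.1 -0.4  0.9] 0.030019890450521405
```

View pics/w2.png

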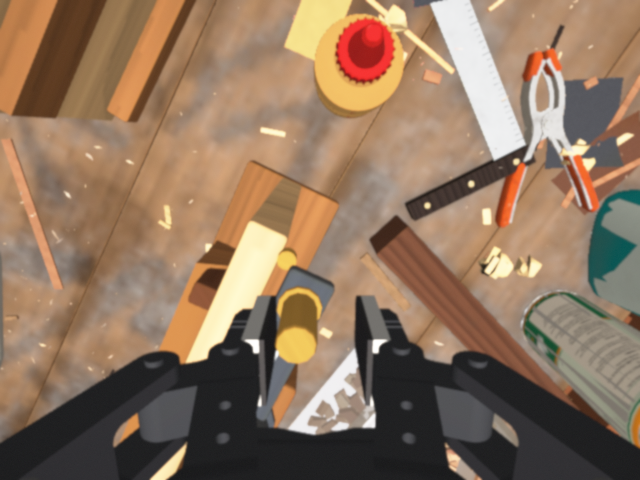

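The lever now lies nearly along the board, with the knob top at (296,347) against the left pad and the brass pin at (288,259).

Run:
```python
from h import *
_,m=load('w2')
k=ray(m,[(296,347)],.24)[0]; print('knob',k)
print('board end',ray(m,[(248,222),(286,238)],.195))
for pv in ([.6303,.1207],[.6378,.1183],[.634,.1195]):
    print(np.hypot(*(k[:2]-pv)),np.arctan2(*(k[:2]-pv)[::-1])-np.pi/2-.065)
```

```text
knob [0.63090407 0.18775595 0.24      ]
board end [[0.59663518 0.20475795 0.195     ]
 [0.61341838 0.20653777 0.195     ]]
0.06705866964781464 -0.07400816768060064
0.06979744061133468 0.03396066097972267
0.06832612496088775 -0.019673372951120538
```

Run:
```python
from h import *
plan([(.637,.19,.32,None,.35,0),(.46,.255,.36,-3,1,2)])
```

```text
tool x [ 0.001  0.    -1.   ] tool y [0.868 0.497 0.001]
{"grip":[0.35, 0.35, 0.35, 1, 1],"dp":[[-0.035, 0.0, 0.0], [-0.035, 0.0, 0.0], [-0.035, 0.0, 0.001], [-0.008, -0.024, -0.029], [-0.008, -0.027, -0.026]],"spin":[0.0, 0.0, 0.0, np.float64(6.6), np.float64(6.6)]}
{"grip":[1, 1, 1, 1, 1],"dp":[[-0.008, -0.03, -0.023], [-0.008, -0.033, -0.019], [-0.008, -0.035, -0.015], [0, 0, 0], [0, 0, 0]],"spin":[np.float64(6.6), np.float64(6.6), np.float64(6.6), 0, 0]}
```

send_rows --grip '[0.35,0.35,0.35,1,1]' --pt "-0.035 0 0" --pt "-0.035 0 0" --pt "-0.035 0 0.001" --pt "-0.008 -0.024 -0.029" --pt "-0.008 -0.027 -0.026" --spin '[0,0,0,6.6,6.6]'

```text
t: 4.12
ee_pos: [0.5661, 0.2158, 0.3359]
orientation: [0.424, 0.566, -0.424, 0.566]
force: [-1.3, -0.3, -0.1]
gripper_width: 0.0655
```

send_rows --grip '[1,1,1,1,1]' --pt "-0.008 -0.03 -0.023" --pt "-0.008 -0.033 -0.019" --pt "-0.008 -0.035 -0.015" --pt "0 0 0" --pt "0 0 0" --spin '[6.6,6.6,6.6,0,0]'

```text
t: 4.75
ee_pos: [0.4603, 0.2549, 0.3595]
orientation: [0.514, 0.486, -0.513, 0.486]
force: [-0.0, -0.6, 0.3]
gripper_width: 0.0856
```

Run:
```python
from h import *
st(); snap('wrist','w3')
```

```text
4.75 [0.4603 0.2549 0.3595] [ 0.5139  0.4859 -0.5134  0.4861] [-0.99   0.187  0.47   1.631 -0.086  1.344 -0.563] [-0.  -0.6  0.3] 0.08564000637155833
```

View pics/w3.png

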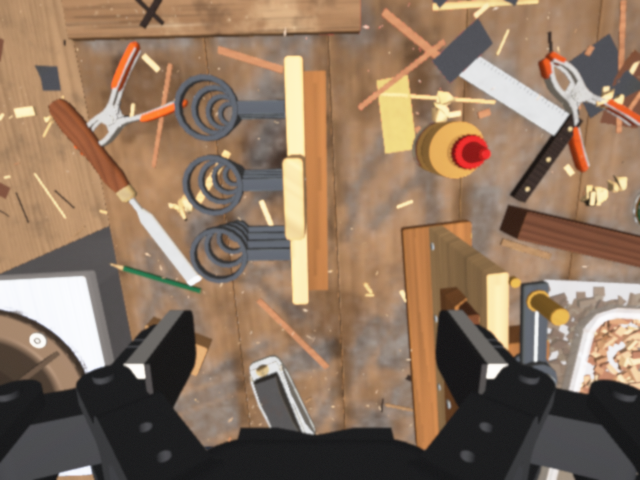

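The view from above shows the rack: plate top ends at (285–302,56) and (292–308,303), tab top spanning x 284–304 and y 158–240. The top rings are at (208,107), (213,185) and (219,254).

Run:
```python
from h import *
_,m=load('w3')
t=ray(m,[(284,158),(304,158),(285,240),(304,240)],.216); print('tab',t,t.mean(0))
p=ray(m,[(285,56),(302,56),(292,303),(308,303)],.16); print('plate',p,p.mean(0)); d=p[:2].mean(0)-p[2:].mean(0); print(np.hypot(*d[:2]),np.degrees(np.arctan2(-d[0],d[1])))
b=ray(m,[(403,228),(470,221),(418,430)],.018); print('base',b); d=b[0]-b[2]; print(np.degrees(np.arctan2(-d[0],d[1])))
print('board end',ray(m,[(485,274),(508,272)],.195),'rings',ray(m,[(208,107),(213,185),(219,254)],.117))
```

```text
tab [[0.44210828 0.30744881 0.216     ]
 [0.45592876 0.30667095 0.216     ]
 [0.43833013 0.24893534 0.216     ]
 [0.45219551 0.24815445 0.216     ]] [0.44714067 0.27780239 0.216     ]
plate [[0.4444354  0.38184145 0.16      ]
 [0.45761434 0.38110019 0.16      ]
 [0.43503854 0.17499134 0.16      ]
 [0.44963002 0.17416905 0.16      ]] [0.44667957 0.27802551 0.16      ]
0.20707307661945154 -2.4053370758804387
base [[ 0.56585906  0.20542222  0.018     ]
 [ 0.64756407  0.20959898  0.018     ]
 [ 0.58772213 -0.09068396  0.018     ]]
4.2227857894373395
board end [[0.59469787 0.20639093 0.195     ]
 [0.61304099 0.20705639 0.195     ]] rings [[0.36934329 0.35116743 0.117     ]
 [0.36518004 0.28123842 0.117     ]
 [0.36268115 0.2130213  0.117     ]]
```

Run:
```python
from h import *
plan([(.447,.278,.26,-2.8,1,1),(.447,.278,.172,-2.8,1,1),(.447,.278,.172,-2.8,0,5),(.447,.278,.27,-2.8,0,1)],step=.04)
```

```text
tool x [ 0. -0. -1.] tool y [ 0.998 -0.056  0.   ]
{"grip":[1, 1, 1, 1, 1],"dp":[[0.033, -0.005, -0.008], [0.033, -0.005, -0.007], [0.033, -0.005, -0.008], [0, 0, 0], [0.029, 0.0, 0.0]],"spin":[np.float64(-0.1), np.float64(-0.1), np.float64(-0.1), 0, np.float64(0.0)]}
{"grip":[1, 1, 1, 0, 0],"dp":[[0.03, 0.0, 0.0], [0.029, 0.0, 0.0], [0, 0, 0], [0.0, 0.0, 0.0], [0, 0, 0]],"spin":[np.float64(0.0), np.float64(0.0), 0, np.float64(-0.1), 0]}
{"grip":[0, 0, 0, 0, 0],"dp":[[0, 0, 0], [0, 0, 0], [0, 0, 0], [0, 0, 0], [-0.033, 0.0, 0.0]],"spin":[0, 0, 0, 0, np.float64(0.0)]}
{"grip":[0, 0, 0],"dp":[[-0.032, 0.0, 0.0], [-0.033, 0.0, 0.0], [0, 0, 0]],"spin":[np.float64(0.0), np.float64(0.0), 0]}
```

send_rows --grip '[1,1,1,1,1]' --pt "0.033 -0.005 -0.008" --pt "0.033 -0.005 -0.007" --pt "0.033 -0.005 -0.008" --pt "0 0 0" --pt "0.029 0 0" --spin '[0,0,0,0,0]'

```text
t: 5.42
ee_pos: [0.4489, 0.2792, 0.2335]
orientation: [0.516, 0.485, -0.512, 0.486]
force: [0.8, -0.3, -0.1]
gripper_width: 0.0849
```

send_rows --grip '[1,1,1,0,0]' --pt "0.03 0 0" --pt "0.029 0 0" --pt "0 0 0" --pt "0 0 0" --pt "0 0 0" --spin '[0,0,0,0,0]'

```text
t: 6.05
ee_pos: [0.4473, 0.2795, 0.1739]
orientation: [0.515, 0.486, -0.513, 0.486]
force: [-0.0, -0.0, 0.1]
gripper_width: 0.0514
```

send_rows --grip '[0,0,0,0]' --pt "0 0 0" --pt "0 0 0" --pt "0 0 0" --pt "-0.01 0 0" --spin '[0,0,0,0]'

```text
t: 6.55
ee_pos: [0.4452, 0.2784, 0.1816]
orientation: [-0.513, -0.486, 0.515, -0.486]
force: [0.5, -0.5, -6.9]
gripper_width: 0.0142
```

Run:
```python
from h import *
st()
plan([(.446,.278,.265,-2.8,0,0),(.47,.04,.265,3.8,0,0),(.541,.037,.265,3.8,0,2)],step=.032,turn=3)
```

```text
6.55 [0.4452 0.2784 0.1816] [-0.5129 -0.4858  0.5149 -0.4857] [-0.984  0.335  0.42   1.904 -0.167  0.939 -0.542] [ 0.5 -0.5 -6.9] 0.01420613651250337
tool x [-0.002 -0.002 -1.   ] tool y [ 0.998 -0.056 -0.002]
{"grip":[0, 0, 0, 0, 0],"dp":[[-0.028, 0.0, 0.0], [-0.028, 0.0, 0.0], [-0.027, 0.001, 0.001], [0.0, 0.004, 0.029], [0.0, 0.004, 0.03]],"spin":[np.float64(-0.1), np.float64(-0.1), np.float64(-0.1), np.float64(-0.8), np.float64(-0.8)]}
{"grip":[0, 0, 0, 0, 0],"dp":[[0.0, 0.004, 0.03], [0.0, 0.003, 0.03], [0.0, 0.003, 0.03], [0.0, 0.002, 0.029], [0.0, 0.002, 0.03]],"spin":[np.float64(-0.8), np.float64(-0.8), np.float64(-0.8), np.float64(-0.8), np.float64(-0.8)]}
{"grip":[0, 0, 0, 0, 0],"dp":[[0.0, 0.002, 0.029], [0.0, 0.024, 0.003], [0.0, 0.023, 0.002], [0.0, 0.024, 0.003], [0, 0, 0]],"spin":[np.float64(-0.8), np.float64(-0.1), np.float64(-0.1), np.float64(-0.1), 0]}
{"grip":[0],"dp":[[0, 0, 0]],"spin":[0]}
```

send_rows --grip '[0,0,0,0,0]' --pt "-0.028 0 0" --pt "-0.028 0 0" --pt "-0.027 0.001 0.001" --pt "0 0.004 0.029" --pt "0 0.004 0.03" --spin '[0,0,0,-0.8,-0.8]'

```text
t: 7.18
ee_pos: [0.4518, 0.2179, 0.2654]
orientation: [-0.506, -0.493, 0.507, -0.493]
force: [0.7, 0.5, -5.9]
gripper_width: 0.0146
```

send_rows --grip '[0,0,0,0,0]' --pt "0 0.004 0.03" --pt "0 0.003 0.03" --pt "0 0.003 0.03" --pt "0 0.002 0.029" --pt "0 0.002 0.03" --spin '[-0.8,-0.8,-0.8,-0.8,-0.8]'

```text
t: 7.8
ee_pos: [0.4655, 0.0685, 0.2652]
orientation: [0.489, 0.511, -0.49, 0.51]
force: [-0.4, 0.3, -6.1]
gripper_width: 0.0146
```

send_rows --grip '[0,0,0,0,0]' --pt "0 0.002 0.029" --pt "0 0.024 0.003" --pt "0 0.023 0.002" --pt "0 0.02 0.003" --pt "0 0 0" --spin '[-0.8,-0.1,-0.1,-0.1,0]'

```text
t: 8.43
ee_pos: [0.5372, 0.0362, 0.2649]
orientation: [0.484, 0.515, -0.485, 0.515]
force: [-0.7, 0.1, -4.8]
gripper_width: 0.0145
```

Run:
```python
from h import *
st(); snap('wrist','w4'); snap('side','s4')
a,_=load('w4'); b,_=load('s4')
cv2.imwrite('pics/v4.png',np.hstack([cv2.resize(a[:,60:560],(400,384)),cv2.resize(b[130:310,260:440],(384,384),interpolation=cv2.INTER_CUBIC)]))
```

```text
8.425 [0.5372 0.0362 0.2649] [ 0.4843  0.5147 -0.4853  0.5149] [-0.616  0.284  0.581  1.77  -0.169  1.139  0.078] [-0.7  0.1 -4.8] 0.014455605866499579
```

View pics/v4.png

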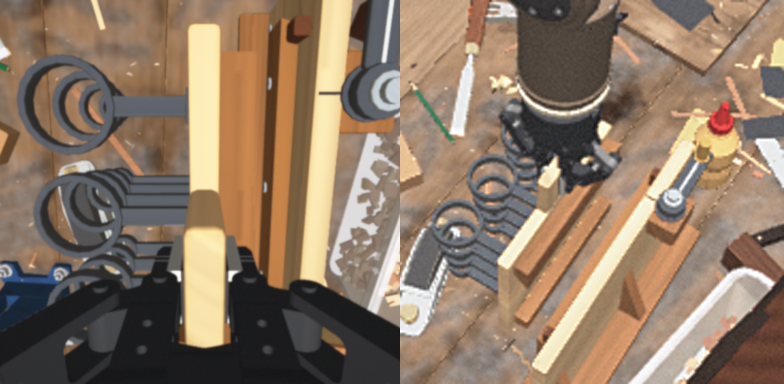

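The rack is held level in front of the board. In the wrist half, the plate's +y end is at (188–219,25), the board's front edge runs (323,0)→(303,290), and the black mark is at (320,93).

Run:
```python
from h import *
_,m=load('w4'); C=lambda u,v:(60+u*1.25,v*1.25)
zr=.2649-.1735
print('plate end',ray(m,[C(188,25),C(219,25)],zr+.16)); 
b=ray(m,[C(323,2),C(303,290)],.195); print('front edge',b, np.degrees(np.arctan2(-(b[0]-b[1])[0],(b[0]-b[1])[1])),'mark',ray(m,[C(320,93)],.195))
```

```text
plate end [[0.52465018 0.13742727 0.2514    ]
 [0.53813299 0.13821984 0.2514    ]]
front edge [[ 0.59931358  0.1664569   0.195     ]
 [ 0.61436373 -0.02249627  0.195     ]] 4.554002731171622 mark [[0.60538616 0.11617341 0.195     ]]
```

Run:
```python
from h import *
plan([(.578,.042,.265,3.9,0,1),(.579,.042,.225,3.9,0,1)],step=.02)
```

```text
tool x [-0.002 -0.    -1.   ] tool y [ 0.998  0.06  -0.002]
{"grip":[0, 0, 0, 0, 0],"dp":[[0.0, 0.014, -0.001], [0.0, 0.014, -0.001], [0.0, 0.014, -0.001], [0, 0, 0], [0.02, 0.001, 0.0]],"spin":[np.float64(-0.2), np.float64(-0.2), np.float64(-0.2), 0, np.float64(0.1)]}
{"grip":[0, 0],"dp":[[0.02, 0.001, 0.0], [0, 0, 0]],"spin":[np.float64(0.1), 0]}
```

send_rows --grip '[0,0,0,0]' --pt "0 0.014 -0.001" --pt "0 0.014 -0.001" --pt "0 0.013 -0.001" --pt "0 0 0" --spin '[-0.1,-0.1,-0.2,0]'

```text
t: 9.02
ee_pos: [0.5784, 0.0423, 0.265]
orientation: [0.483, 0.517, -0.483, 0.517]
force: [0.3, 0.0, -6.3]
gripper_width: 0.0143
```

send_rows --grip '[0,0,0,0]' --pt "0.02 0 0" --pt "0.02 0 0" --pt "0 0 0" --pt "0 0 0" --spin '[0,0,0,0]'

```text
t: 9.52
ee_pos: [0.5777, 0.042, 0.2261]
orientation: [0.483, 0.516, -0.483, 0.517]
force: [-0.0, -0.0, -4.6]
gripper_width: 0.0143
```

send_rows --grip '[0,0,0,0]' --pt "0.005 0 0" --pt "0.005 0 0" --pt "0 0 0" --pt "0 0 0" --spin '[0,0,0,0]'

```text
t: 10.02
ee_pos: [0.5775, 0.0421, 0.2154]
orientation: [0.483, 0.517, -0.483, 0.517]
force: [-0.6, -0.1, -6.0]
gripper_width: 0.0146
```

send_rows --grip '[0,0,0,0]' --pt "0.003 0.002 0" --pt "0 0 0" --pt "0.002 0.001 0" --pt "0 0 0" --spin '[0,0,0,0]'

```text
t: 10.52
ee_pos: [0.5804, 0.0423, 0.2101]
orientation: [0.483, 0.517, -0.483, 0.517]
force: [-0.5, 0.3, -7.2]
gripper_width: 0.0142
```

send_rows --grip '[0,0,0,0]' --pt "0.001 0.002 0" --pt "0.001 0.001 0" --pt "0 0 0" --pt "0 0 0" --spin '[0,0,0,0]'

```text
t: 11.02
ee_pos: [0.5816, 0.0421, 0.2084]
orientation: [0.482, 0.517, -0.484, 0.515]
force: [-9.6, -1.6, 1.9]
gripper_width: 0.0147
```

send_rows --grip '[0,0,0]' --pt "0.002 0 0" --pt "0 0 0" --pt "0 0 0" --spin '[0,0,0]'

```text
t: 11.4
ee_pos: [0.5815, 0.042, 0.2081]
orientation: [0.483, 0.517, -0.483, 0.515]
force: [-17.1, -1.7, 18.5]
gripper_width: 0.0145
```

send_rows --grip '[0.7,0.7,0.7,0.7]' --pt "0 0 0" --pt "0 0 0" --pt "0 0 0" --pt "0 0 0" --spin '[0,0,0,0]'

```text
t: 11.9
ee_pos: [0.5836, 0.0426, 0.2063]
orientation: [0.483, 0.517, -0.483, 0.517]
force: [-0.4, 0.0, 0.3]
gripper_width: 0.0597
```

send_rows --grip '[0.7,0.7,0.7,0.5,0.5]' --pt "-0.02 0 0" --pt "-0.045 0 0" --pt "-0.045 0 0" --pt "-0.045 0 0" --pt "0 0 0" --spin '[0,0,0,0,0]'

```text
t: 12.52
ee_pos: [0.5851, 0.0422, 0.3649]
orientation: [0.485, 0.515, -0.481, 0.518]
force: [-0.5, -0.8, -0.3]
gripper_width: 0.0427
```

Run:
```python
from h import *
st(); snap('wrist','w5'); snap('scene','sc5')
```

```text
12.525 [0.5851 0.0422 0.3649] [ 0.4847  0.5151 -0.4811  0.5179] [-0.593  0.31   0.599  1.491 -0.177  1.388  0.083] [-0.5 -0.8 -0.3] 0.0426516126980478
```

View pics/w5.png

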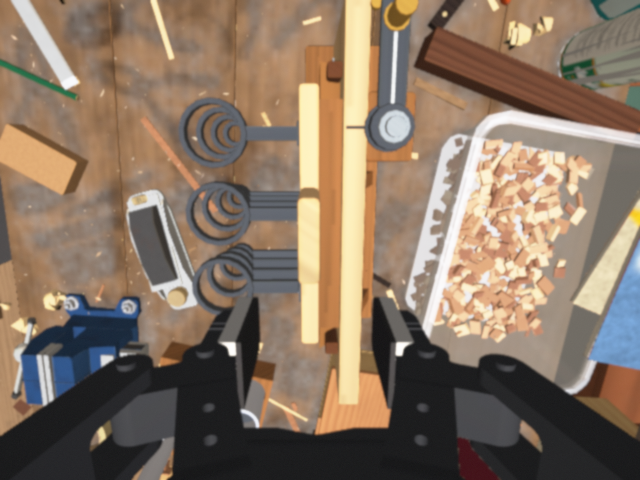

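The rack is hung: plate edges at x 299–319 (y 84), board front edge at x 343, which is the expected 18 mm gap. The lever is still open, with the knob at (402,8).

Run:
```python
from h import *
_,m=load('w5'); p=ray(m,[(300,85),(319,84),(343,85),(349,403)],.195); print(p); print('rings',ray(m,[(212,132),(219,212),(226,283)],.152)); print('knob',ray(m,[(404,6)],.24),'pivot',ray(m,[(396,126)],.215))
pv=np.array([.6355,.1185]); y0=np.radians(3.9)
W=[(.631,.188,.34,4,.3,0),(.631,.188,.216,4,.3,1)]
for a in np.radians([12,24,36,48,60,72,80]):
    d=np.array([-np.sin(y0+a),np.cos(y0+a)]); t=np.array([-d[1],d[0]]); q=pv+.07*d+.005*t
    W.append((*np.round(q,4),.216,4+np.degrees(a),.3,0))
plan(W,step=.045,turn=10)
```

```text
[[ 0.56885629  0.14283078  0.195     ]
 [ 0.58249335  0.14442116  0.195     ]
 [ 0.59983425  0.14490941  0.195     ]
 [ 0.62778758 -0.12085382  0.195     ]]
rings [[ 0.49521539  0.10548139  0.152     ]
 [ 0.50130103  0.03724309  0.152     ]
 [ 0.50800266 -0.02970623  0.152     ]]
knob [[0.62927093 0.18556557 0.24      ]] pivot [[0.63754758 0.11858549 0.215     ]]
tool x [ 0.  0. -1.] tool y [0.998 0.068 0.   ]
{"grip":[0.3, 0.3, 0.3, 0.3, 0.3],"dp":[[0.005, 0.014, -0.035], [0.005, 0.014, -0.036], [0.006, 0.015, -0.035], [0.005, 0.014, -0.036], [0.041, 0.0, 0.0]],"spin":[np.float64(0.0), np.float64(0.0), np.float64(0.0), np.float64(0.0), np.float64(0.0)]}
{"grip":[0.3, 0.3, 0.3, 0.3, 0.3],"dp":[[0.042, 0.0, 0.0], [0.041, 0.0, 0.0], [0, 0, 0], [0.0, -0.01, 0.001], [0.0, -0.01, 0.0]],"spin":[np.float64(0.0), np.float64(0.0), 0, np.float64(-6.1), np.float64(-6.1)]}
{"grip":[0.3, 0.3, 0.3, 0.3, 0.3],"dp":[[0.0, -0.007, 0.001], [0.0, -0.007, 0.001], [0.0, -0.007, 0.001], [0.0, -0.008, 0.001], [0.0, -0.007, 0.001]],"spin":[np.float64(-6.0), np.float64(-6.0), np.float64(-6.0), np.float64(-6.0), np.float64(-6.0)]}
{"grip":[0.3, 0.3, 0.3, 0.3, 0.3],"dp":[[0.0, -0.007, 0.001], [0.0, -0.007, 0.001], [0.0, -0.008, 0.0], [0.0, -0.007, 0.001], [0.0, -0.008, 0.001]],"spin":[np.float64(-6.0), np.float64(-6.0), np.float64(-6.0), np.float64(-6.0), np.float64(-6.0)]}
{"grip":[0.3],"dp":[[0.0, -0.009, 0.001]],"spin":[np.float64(-7.9)]}
```

send_rows --grip '[0.3,0.3,0.3,0.3,0.3]' --pt "0.005 0.014 -0.035" --pt "0.005 0.014 -0.036" --pt "0.006 0.015 -0.035" --pt "0.005 0.014 -0.036" --pt "0 0 0" --spin '[0,0,0,0,0]'

```text
t: 13.25
ee_pos: [0.6297, 0.1923, 0.3368]
orientation: [0.48, 0.519, -0.483, 0.517]
force: [-0.3, -0.1, -0.1]
gripper_width: 0.0255
```

send_rows --grip '[0.3,0.3,0.3,0.3,0.3]' --pt "0.041 0 0" --pt "0.042 0 0" --pt "0.041 0 0" --pt "0 0 0" --pt "0 0 0" --spin '[0,0,0,0,0]'

```text
t: 13.88
ee_pos: [0.6313, 0.1875, 0.2176]
orientation: [0.483, 0.516, -0.483, 0.517]
force: [0.2, -1.3, 1.1]
gripper_width: 0.0257
```

send_rows --grip '[0.3,0.3,0.3,0.3,0.3]' --pt "0 -0.01 0.001" --pt "0 -0.01 0" --pt "0 -0.007 0.001" --pt "0 -0.007 0.001" --pt "0 -0.007 0.001" --spin '[-6,-6,-6,-6,-6]'

```text
t: 14.5
ee_pos: [0.5938, 0.1744, 0.2189]
orientation: [0.333, 0.624, -0.33, 0.625]
force: [1.3, 1.2, -0.2]
gripper_width: 0.0254
```

send_rows --grip '[0.3,0.3,0.3,0.3,0.3]' --pt "0 -0.008 0.001" --pt "0 -0.007 0.001" --pt "0 -0.007 0.001" --pt "0 -0.007 0.001" --pt "0 0 0" --spin '[-6,-6,-6,-6,0]'

```text
t: 15.12
ee_pos: [0.5752, 0.1511, 0.2185]
orientation: [0.197, 0.678, -0.196, 0.68]
force: [-0.6, -0.5, 0.3]
gripper_width: 0.0256
```

Run:
```python
from h import *
st()
pv=np.array([.6365,.1185]); y0=np.radians(3.9)
W=[]
for a in np.radians([60,72,84]):
    d=np.array([-np.sin(y0+a),np.cos(y0+a)]); t=np.array([-d[1],d[0]]); q=pv+.07*d+.005*t
    W.append((*np.round(q,4),.216,4+np.degrees(a),.3,0))
plan(W,step=.045,turn=10)
```

```text
15.125 [0.5752 0.1511 0.2185] [ 0.197   0.6783 -0.1956  0.6803] [-0.561  0.398  0.299  1.688 -0.131  1.071  0.787] [-0.6 -0.5  0.3] 0.02564366301430946
tool x [ 0.003  0.001 -1.   ] tool y [0.533 0.846 0.003]
{"grip":[0.3, 0.3, 0.3, 0.3, 0.3],"dp":[[0.002, -0.007, 0.0], [0.0, -0.007, 0.001], [0.0, -0.008, 0.001], [0.0, -0.007, 0.001], [0.0, -0.007, 0.001]],"spin":[np.float64(-6.2), np.float64(-6.0), np.float64(-6.0), np.float64(-6.0), np.float64(-6.0)]}
```

send_rows --grip '[0.3,0.3,0.3,0.3,0.3]' --pt "0.001 -0.007 0" --pt "0 -0.007 0.001" --pt "0 -0.008 0.001" --pt "0 -0.007 0.001" --pt "0 -0.007 0.001" --spin '[-6.2,-6,-6,-6,-6]'

```text
t: 15.75
ee_pos: [0.5664, 0.1174, 0.2165]
orientation: [0.012, 0.706, -0.011, 0.708]
force: [-0.5, 1.1, 0.6]
gripper_width: 0.0257
```

send_rows --grip '[0.3,0.3,0.3]' --pt "0 -0.003 0" --pt "0 -0.002 0" --pt "0 0 0" --spin '[0,0,0]'

```text
t: 16.12
ee_pos: [0.5659, 0.1121, 0.2156]
orientation: [0.013, 0.707, -0.013, 0.707]
force: [-0.8, -0.5, -0.3]
gripper_width: 0.0251
```

send_rows --grip '[0.3,0.3,0.3]' --pt "0 -0.003 0" --pt "0 0 0" --pt "0 0 0" --spin '[0,0,0]'

```text
t: 16.5
ee_pos: [0.5654, 0.1089, 0.2152]
orientation: [0.012, 0.707, -0.012, 0.707]
force: [-0.4, -0.2, 0.9]
gripper_width: 0.0254
```

send_rows --grip '[0.3,0.3,0.3]' --pt "0 -0.002 0" --pt "0 0 0" --pt "0 0 0" --spin '[0,0,0]'

```text
t: 16.88
ee_pos: [0.5654, 0.1076, 0.2152]
orientation: [0.012, 0.707, -0.012, 0.707]
force: [0.4, 4.0, -1.4]
gripper_width: 0.0255
```

send_rows --grip '[0.3,0.3,0.3]' --pt "0 -0.002 0" --pt "0 0 0" --pt "0 0 0" --spin '[0,0,0]'

```text
t: 17.25
ee_pos: [0.5654, 0.1074, 0.2153]
orientation: [0.012, 0.707, -0.01, 0.707]
force: [0.6, 8.5, -3.8]
gripper_width: 0.0255
```

Run:
```python
from h import *
st(); snap('wrist','w6')
```

```text
17.25 [0.5654 0.1074 0.2153] [ 0.0121  0.7069 -0.0103  0.7071] [-0.418  0.367  0.189  1.731 -0.08   1.05   1.337] [ 0.6  8.5 -3.8] 0.025521792813612713
```

View pics/w6.png

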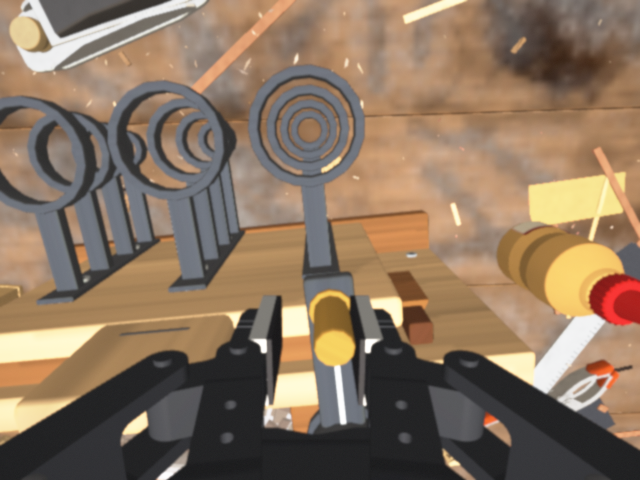

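The lever rests against its locked stop, gripper reading 8.5 N. The wrist view shows column 1's top ring centred at about (306,126), column 2 at (172,140) and column 3 at (35,155).

Run:
```python
from h import *
im,m=load('w6')
def ell(P): return ray(m,P,.152)
for nm,(l,r,t,b) in dict(c1=((249,126),(364,126),(306,65),(307,188)),c2=((109,140),(235,140),(172,80),(172,201))).items():
    q=ray(m,[l,r,t,b],.152); print(nm,np.round(q,4).tolist(),'centre x',(q[2,0]+q[3,0])/2,'y',(q[0,1]+q[1,1])/2, 'dia',q[0,1]-q[1,1],q[2,0]-q[3,0])
q=ray(m,[(95,155),(35,97),(35,213)],.152);print(q)
print('lower rings c1',ray(m,[(309,129)],.047),ray(m,[(309,129)],.082))
# thick ring 3D model edges for check
plan([(.5654,.108,.36,None,.6,0),(.462,-.215,.36,-10,.8,2)],step=.05,turn=9)
```

```text
c1 [[0.4932, 0.0768, 0.152], [0.4951, 0.1328, 0.152], [0.4667, 0.1056, 0.152], [0.5243, 0.1039, 0.152]] centre x 0.4955183101124616 y 0.1048219414862292 dia -0.05605244537839427 -0.057597541669854146
c2 [[0.4976, 0.0075, 0.152], [0.4996, 0.0694, 0.152], [0.4712, 0.042, 0.152], [0.5287, 0.0346, 0.152]] centre x 0.4999344639492701 y 0.03846222980900292 dia -0.06189523482795886 -0.057457367354082745
[[ 0.50450065 -0.00064387  0.152     ]
 [ 0.476598   -0.02449119  0.152     ]
 [ 0.53251954 -0.03675585  0.152     ]]
lower rings c1 [[0.49427865 0.10467631 0.047     ]] [[0.49472168 0.10511083 0.082     ]]
tool x [ 0.     0.002 -1.   ] tool y [0.032 0.999 0.002]
{"grip":[0.6, 0.6, 0.6, 0.8, 0.8],"dp":[[-0.048, 0.0, 0.0], [-0.048, 0.0, 0.0], [-0.049, 0.001, 0.0], [0.0, -0.033, -0.009], [0.0, -0.031, -0.014]],"spin":[0.0, 0.0, 0.0, np.float64(-8.2), np.float64(-8.2)]}
{"grip":[0.8, 0.8, 0.8, 0.8, 0.8],"dp":[[0.0, -0.029, -0.018], [0.0, -0.026, -0.022], [0.0, -0.022, -0.025], [0.0, -0.018, -0.028], [0.0, -0.014, -0.031]],"spin":[np.float64(-8.2), np.float64(-8.2), np.float64(-8.2), np.float64(-8.2), np.float64(-8.2)]}
{"grip":[0.8, 0.8, 0.8, 0.8, 0.8],"dp":[[0.0, -0.01, -0.033], [0.0, -0.005, -0.033], [-0.001, 0.0, -0.034], [0, 0, 0], [0, 0, 0]],"spin":[np.float64(-8.2), np.float64(-8.2), np.float64(-8.2), 0, 0]}
```

```bash
cat >> h.py <<'E'
def tplan(tg,tot,step=.05):
    "one move with explicit total spin (deg)"
    x,y,z,g=tg; s=env.observe(); p=np.array(s['ee_pos']); M=R.from_quat(s['orientation']).as_matrix(); n=int(np.ceil(max(np.linalg.norm(np.array([x,y,z])-p)/step,abs(tot)/10))); d=(np.array([x,y,z])-p)/n
    for i in range(n):
        print(np.round(M.T@d,3).tolist(),round(tot/n,1)); M=M@R.from_rotvec([np.radians(tot/n),0,0]).as_matrix()
E
sed -i 's/sp=round(a\/n,1)+0./sp=float(round(a\/n,1))+0./' h.py
python3 - <<'E'
from h import *
s=env.observe()
class E2: pass
import h
o=dict(s); o['ee_pos']=[.5654,.1074,.36]
h.env=type('q',(),{'observe':staticmethod(lambda:o)})
tplan((.462,-.33,.36,.8),98)
E
```

```text
[-0.0, -0.044, -0.009] 9.8
[-0.0, -0.045, -0.001] 9.8
[-0.0, -0.044, 0.006] 9.8
[-0.0, -0.043, 0.014] 9.8
[-0.0, -0.04, 0.021] 9.8
[-0.0, -0.036, 0.027] 9.8
[-0.0, -0.03, 0.033] 9.8
[-0.0, -0.024, 0.038] 9.8
[-0.0, -0.018, 0.041] 9.8
[-0.0, -0.01, 0.044] 9.8
```

send_rows --grip '[0.5,0.5,0.5,0.5,0.5]' --pt "0 0.003 0" --pt "-0.045 0 0" --pt "-0.05 0 0" --pt "-0.05 0 0" --pt "0 0 0" --spin '[0,0,0,0,0]'

```text
t: 17.92
ee_pos: [0.5673, 0.1074, 0.3646]
orientation: [0.013, 0.704, -0.012, 0.71]
force: [-0.4, -0.4, -0.6]
gripper_width: 0.0432
```

send_rows --grip '[0.8,0.8,0.8,0.8,0.8]' --pt "0 -0.044 -0.009" --pt "0 -0.045 -0.001" --pt "0 -0.044 0.006" --pt "0 -0.043 0.014" --pt "0 -0.04 0.021" --spin '[9.8,9.8,9.8,9.8,9.8]'

```text
t: 18.55
ee_pos: [0.5123, -0.1125, 0.3596]
orientation: [0.306, 0.638, -0.306, 0.637]
force: [1.1, -1.0, 0.3]
gripper_width: 0.0683
```

send_rows --grip '[0.8,0.8,0.8,0.8,0.8]' --pt "0 -0.036 0.027" --pt "0 -0.03 0.033" --pt "0 -0.024 0.038" --pt "0 -0.018 0.041" --pt "0 -0.01 0.044" --spin '[9.8,9.8,9.8,9.8,9.8]'

```text
t: 19.18
ee_pos: [0.4602, -0.3305, 0.3596]
orientation: [-0.543, -0.453, 0.543, -0.453]
force: [1.0, 0.2, 0.4]
gripper_width: 0.0683
```

send_rows --grip '[0.8,0.8]' --pt "0 0 0" --pt "0 0 0" --spin '[0,0]'

```text
t: 19.42
ee_pos: [0.4612, -0.3286, 0.3596]
orientation: [-0.541, -0.455, 0.541, -0.455]
force: [-0.2, 0.2, 0.5]
gripper_width: 0.0684
```

Run:
```python
from h import *
st(); snap('wrist','w7'); snap('scene','sc7')
```

```text
19.425 [ 0.4612 -0.3286  0.3596] [-0.5411 -0.4555  0.5414 -0.4546] [ 0.006  0.289  0.703  1.549 -0.189  1.374  0.554] [-0.2  0.2  0.5] 0.06841678852419177
```

View pics/w7.png

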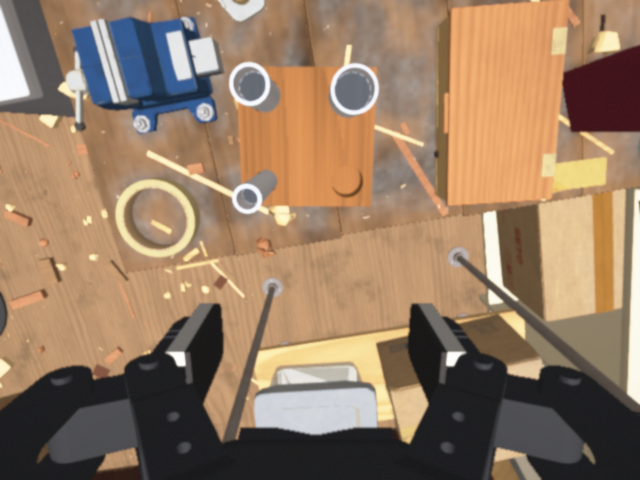

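The block's pipes are seen from above: medium top at (251,84), thick at (354,89), thin at (248,198), and an empty hole at (347,182). The vise stands beside the medium pipe, so I'll use jaws along y.

Run:
```python
from h import *
_,m=load('w7')
t=ray(m,[(354.5,89.5)],.102)[0];me=ray(m,[(251.5,84.5)],.137)[0];th=ray(m,[(248,198.5)],.172)[0]
print(t,me,th); print('dia thick',ray(m,[(330,89),(379,89)],.102)[:,0],'dists',np.hypot(*(t-me)[:2]),np.hypot(*(th-me)[:2]),np.hypot(*(t-th)[:2]))
plan([(t[0],t[1],.25,10,.85,0)],step=.05,turn=10)
tplan((t[0],t[1],.25,.85),-92)
```

```text
[ 0.51571146 -0.22909815  0.102     ] [ 0.42705826 -0.21308002  0.137     ] [ 0.40997924 -0.30271877  0.172     ]
dia thick [0.4934163  0.53813121] dists 0.09008868799085554 0.09125128657502816 0.1288382597701035
tool x [-0.     0.001 -1.   ] tool y [ 0.985 -0.17  -0.001]
{"grip":[0.85, 0.85, 0.85, 0.85],"dp":[[0.027, 0.009, -0.027], [0.028, 0.011, -0.026], [0.027, 0.014, -0.024], [0.028, 0.015, -0.023]],"spin":[-4.9, -4.9, -4.9, -4.9]}
[0.011, 0.004, -0.011] -9.2
[0.011, 0.005, -0.01] -9.2
[0.011, 0.007, -0.009] -9.2
[0.011, 0.008, -0.008] -9.2
[0.011, 0.009, -0.006] -9.2
[0.011, 0.01, -0.005] -9.2
[0.011, 0.011, -0.003] -9.2
[0.011, 0.011, -0.001] -9.2
[0.011, 0.011, 0.0] -9.2
[0.011, 0.011, 0.002] -9.2
```

send_rows --grip '[0.85,0.85,0.85,0.85,0.85]' --pt "0.011 0.004 -0.011" --pt "0.011 0.005 -0.01" --pt "0.011 0.007 -0.009" --pt "0.011 0.008 -0.008" --pt "0.011 0.009 -0.006" --spin '[-9.2,-9.2,-9.2,-9.2,-9.2]'

```text
t: 20.15
ee_pos: [0.4892, -0.2777, 0.3049]
orientation: [0.318, 0.632, -0.318, 0.632]
force: [-0.2, -0.4, -0.6]
gripper_width: 0.0724
```

send_rows --grip '[0.85,0.85,0.85,0.85,0.85]' --pt "0.011 0.01 -0.005" --pt "0.011 0.011 -0.003" --pt "0.011 0.011 -0.001" --pt "0.011 0.011 0" --pt "0.011 0.011 0.002" --spin '[-9.2,-9.2,-9.2,-9.2,-9.2]'

```text
t: 20.78
ee_pos: [0.5154, -0.2285, 0.25]
orientation: [0.046, 0.706, -0.046, 0.706]
force: [-0.9, 0.5, -0.4]
gripper_width: 0.0729
```

send_rows --grip '[0.85,0.85]' --pt "0 0 0" --pt "0 0 0" --spin '[0,0]'

```text
t: 21.02
ee_pos: [0.515, -0.2303, 0.2508]
orientation: [0.05, 0.705, -0.05, 0.705]
force: [0.2, -0.1, -0.1]
gripper_width: 0.0726
```

Run:
```python
from h import *
st(); im,m=snap('wrist','w8'); print(proj(m,[[.5157,-.2291,.102]]))
a=cv2.cvtColor(im,cv2.COLOR_BGR2GRAY); c=proj(m,[[.5157,-.2291,.102]])[0].astype(int)
h=cv2.HoughCircles(a,cv2.HOUGH_GRADIENT,1.2,30,param1=100,param2=25,minRadius=25,maxRadius=70)
print(h[0][:8] if h is not None else None)
cv2.imwrite('pics/v8.png',im[:, 150:500])
plan([(.516,-.229,.062,None,.85,1)])
```

```text
21.025 [ 0.515  -0.2303  0.2508] [ 0.0498  0.7052 -0.05    0.7055] [ 0.081  0.322  0.325  1.717 -0.112  1.12   1.869] [ 0.2 -0.1 -0.1] 0.07264612599594643
[[318.03835478 229.35303483]]
[[318.6      228.6       29.32    ]
 [597.       185.40001   42.88    ]
 [324.6       91.8       29.56    ]
 [559.80005  121.8       69.28    ]
 [534.60004  243.00002   49.480003]
 [523.80005  304.2       58.72    ]
 [538.2       57.000004  56.08    ]
 [145.8      281.40002   64.      ]]
tool x [ 0.001 -0.    -1.   ] tool y [ 0.141  0.99  -0.   ]
{"grip":[0.85, 0.85, 0.85, 0.85, 0.85],"dp":[[0.038, 0.0, 0.0], [0.038, 0.0, 0.0], [0.038, 0.001, 0.0], [0.037, 0.0, 0.0], [0.038, 0.001, 0.001]],"spin":[0.0, 0.0, 0.0, 0.0, 0.0]}
{"grip":[0.85],"dp":[[0, 0, 0]],"spin":[0]}
```

View pics/v8.png

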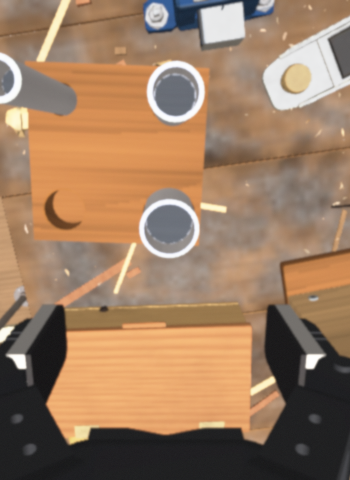

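The thick pipe's rim is at (318.6,228.6), radius 29, agreeing with the projection (318,229.4). Descending to grasp it.

send_rows --grip '[0.85,0.85,0.85,0.85,0.85]' --pt "0.038 0 0" --pt "0.038 0 0" --pt "0.038 0.001 0" --pt "0.037 0 0" --pt "0.038 0.001 0.001" --spin '[0,0,0,0,0]'

```text
t: 21.7
ee_pos: [0.5165, -0.2291, 0.0609]
orientation: [0.05, 0.705, -0.05, 0.706]
force: [0.8, -0.0, -0.0]
gripper_width: 0.0725
```

send_rows --grip '[0.85,0,0,0,0]' --pt "0 0 0" --pt "0 0 0" --pt "0 0 0" --pt "0 0 0" --pt "0 0 0" --spin '[0,0,0,0,0]'

```text
t: 22.32
ee_pos: [0.5175, -0.2291, 0.0633]
orientation: [0.049, 0.704, -0.049, 0.707]
force: [-0.0, 0.7, 6.4]
gripper_width: 0.0435
```

send_rows --grip '[0,0,0,0,0]' --pt "-0.02 0 0" --pt "-0.03 0 0" --pt "-0.045 0 0" --pt "-0.045 0 0" --pt "-0.045 0 0" --spin '[0,0,0,0,0]'

```text
t: 22.95
ee_pos: [0.5159, -0.2284, 0.2489]
orientation: [0.049, 0.705, -0.049, 0.706]
force: [1.0, 0.0, -2.5]
gripper_width: 0.0431
```

Run:
```python
from h import *
st(); plan([(.495,-.1,.27,94,0,0),(.495,.105,.24,94,0,2)],step=.045,turn=5)
```

```text
22.95 [ 0.5159 -0.2284  0.2489] [ 0.049   0.7049 -0.0491  0.7059] [ 0.074  0.323  0.331  1.721 -0.115  1.115  1.871] [ 1.   0.  -2.5] 0.043104260860355334
tool x [ 0.001 -0.    -1.   ] tool y [ 0.138  0.99  -0.   ]
{"grip":[0, 0, 0, 0, 0],"dp":[[-0.007, 0.041, -0.013], [-0.007, 0.042, -0.01], [-0.007, 0.043, -0.007], [0.006, 0.041, 0.003], [0.006, 0.041, 0.003]],"spin":[-4.0, -4.0, -4.0, 0.0, 0.0]}
{"grip":[0, 0, 0, 0, 0],"dp":[[0.006, 0.041, 0.003], [0.006, 0.041, 0.003], [0.006, 0.041, 0.003], [0, 0, 0], [0, 0, 0]],"spin":[0.0, 0.0, 0.0, 0, 0]}
```

send_rows --grip '[0,0,0,0,0]' --pt "-0.007 0.041 -0.013" --pt "-0.007 0.042 -0.01" --pt "-0.007 0.043 -0.007" --pt "0.006 0.041 0.003" --pt "0.006 0.041 0.003" --spin '[-4,-4,-4,0,0]'

```text
t: 23.58
ee_pos: [0.4948, -0.0171, 0.2565]
orientation: [-0.025, 0.706, 0.025, 0.707]
force: [-0.1, 0.3, -2.3]
gripper_width: 0.0426
```

send_rows --grip '[0,0,0,0,0]' --pt "0.006 0.041 0.003" --pt "0.006 0.041 0.003" --pt "0.006 0.041 0.003" --pt "0 0 0" --pt "0 0 0" --spin '[0,0,0,0,0]'

```text
t: 24.2
ee_pos: [0.4953, 0.1044, 0.2379]
orientation: [-0.025, 0.706, 0.025, 0.707]
force: [0.4, -0.4, -2.3]
gripper_width: 0.0427
```

Run:
```python
from h import *
st(); im,m=snap('wrist','w9'); e=np.array(env.observe()['ee_pos'])
print('pipe top px exp',proj(m,[[e[0],e[1],e[2]+.039]]),'tcp ring px',proj(m,[[.4953,.105,.152]]))
a=cv2.cvtColor(im,cv2.COLOR_BGR2GRAY)
h=cv2.HoughCircles(a,cv2.HOUGH_GRADIENT,1.2,15,param1=100,param2=25,minRadius=20,maxRadius=110); print(h[0][:10])
cv2.imwrite('pics/v9.png',im)
```

```text
24.2 [0.4953 0.1044 0.2379] [-0.0251  0.7064  0.0248  0.7069] [-0.4    0.233  0.106  1.855 -0.027  1.054  1.358] [ 0.4 -0.4 -2.3] 0.04272533600192066
pipe top px exp [[316.1396089  374.41798857]] tcp ring px [[317.74059887 252.89259796]]
[[315.       351.        71.      ]
 [313.80002  376.2       81.2     ]
 [193.8      257.40002   53.840004]
 [325.80002  363.        64.4     ]
 [163.8      196.20001   98.72    ]
 [303.       328.2      102.68001 ]
 [147.       258.6       98.72    ]
 [317.40002  249.00002   48.559998]
 [318.6      327.        94.76    ]
 [133.8      299.40002   94.76    ]]
```

View pics/v9.png

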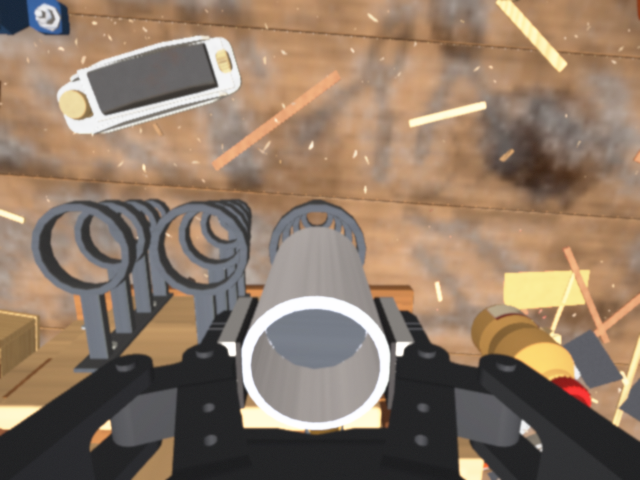

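The held thick pipe's rim spans x 241–391, y 295–431, and the top ring of column 1 spans x 269–367 with its top at y 204.

Run:
```python
from h import *
_,m=load('w9'); q=ray(m,[(241,363),(391,363),(316,295),(316,431)],.277); print(q, q[1]-q[0],q[2]-q[3], (q[2]+q[3])/2)
q=ray(m,[(269,250),(367,250),(318,204)],.152); print(q, (q[0]+q[1])/2, 'cx',q[2][0]+.029)
q=ray(m,[(318,228)],.187); print('foot far edge',q,'->',q[0][0]+.022)
```

```text
[[0.49314298 0.08199999 0.277     ]
 [0.49011912 0.12517459 0.277     ]
 [0.47061277 0.10211479 0.277     ]
 [0.51491045 0.10522272 0.277     ]] [-0.00302386  0.0431746   0.        ] [-0.04429768 -0.00310793  0.        ] [0.49276161 0.10366875 0.277     ]
[[0.49552933 0.07629815 0.152     ]
 [0.49151443 0.13375057 0.152     ]
 [0.46633148 0.1030821  0.152     ]] [0.49352188 0.10502436 0.152     ] cx 0.49533148328593135
foot far edge [[0.47231644 0.10330754 0.187     ]] -> 0.49431643781086737
```

Run:
```python
from h import *
plan([(.4963,.1053,.21,None,0,2),(.4963,.1053,.194,None,0,2)],step=.02)
```

```text
tool x [ 0.001 -0.    -1.   ] tool y [-0.069  0.998 -0.   ]
{"grip":[0, 0, 0, 0, 0],"dp":[[0.014, 0.001, 0.0], [0.014, 0.0, 0.001], [0, 0, 0], [0, 0, 0], [0.016, 0.0, 0.0]],"spin":[0.0, 0.0, 0, 0, 0.0]}
{"grip":[0, 0],"dp":[[0, 0, 0], [0, 0, 0]],"spin":[0, 0]}
```

send_rows --grip '[0,0,0,0]' --pt "0.014 0.001 0" --pt "0.014 0 0.001" --pt "0 0 0" --pt "0 0 0" --spin '[0,0,0,0]'

```text
t: 24.75
ee_pos: [0.4962, 0.106, 0.2092]
orientation: [-0.025, 0.707, 0.025, 0.707]
force: [-0.9, 0.1, -2.5]
gripper_width: 0.0426
```

send_rows --grip '[0,0,0,0,0]' --pt "0.004 0 0" --pt "0.004 0 0" --pt "0.004 0 0" --pt "0.004 0 0" --pt "0 0 0" --spin '[0,0,0,0,0]'

```text
t: 25.38
ee_pos: [0.496, 0.1061, 0.1929]
orientation: [-0.025, 0.707, 0.025, 0.706]
force: [0.6, -1.1, -1.4]
gripper_width: 0.0428
```

send_rows --grip '[0,0,0,0,0]' --pt "0.006 0 0" --pt "0.006 0 0" --pt "0.006 0 0" --pt "0.004 0 0" --pt "0 0 0" --spin '[0,0,0,0,0]'

```text
t: 26.0
ee_pos: [0.496, 0.1061, 0.1709]
orientation: [-0.025, 0.707, 0.025, 0.706]
force: [-0.2, -0.3, -2.2]
gripper_width: 0.0428
```

send_rows --grip '[0,0,0,0]' --pt "0.002 0 0" --pt "0.001 0 0" --pt "0.001 0 0" --pt "0 0 0" --spin '[0,0,0,0]'

```text
t: 26.5
ee_pos: [0.4965, 0.1063, 0.1682]
orientation: [-0.025, 0.706, 0.025, 0.707]
force: [-2.8, -0.8, 7.6]
gripper_width: 0.0432
```

send_rows --grip '[0.75,0.75,0.75,0.75]' --pt "0 0 0" --pt "0 0 0" --pt "0 0 0" --pt "0 0 0" --spin '[0,0,0,0]'

```text
t: 27.0
ee_pos: [0.4962, 0.1062, 0.1673]
orientation: [-0.025, 0.707, 0.025, 0.707]
force: [0.7, -0.5, -0.0]
gripper_width: 0.0638
```

send_rows --grip '[0.75,0.75,0.75,0.75,0.75]' --pt "-0.015 0 0" --pt "-0.03 0 0" --pt "-0.045 0 0" --pt "-0.03 0 0" --pt "0 0 0" --spin '[0,0,0,0,0]'

```text
t: 27.62
ee_pos: [0.4976, 0.1066, 0.2908]
orientation: [-0.024, 0.705, 0.026, 0.709]
force: [0.4, -0.6, -0.7]
gripper_width: 0.0643
```

Run:
```python
from h import *
st(); im,m=snap('wrist','w10'); snap('side','s10')
a=cv2.cvtColor(im,cv2.COLOR_BGR2GRAY); print('exp',proj(m,[[.4953,.105,.207]]))
h=cv2.HoughCircles(a,cv2.HOUGH_GRADIENT,1.2,15,param1=100,param2=25,minRadius=20,maxRadius=70)[0][:6]
for c in h: print(c, ray(m,[c[:2]],.207)[0])
plan([(.427,-.213,.286,82,.75,2)],step=.05,turn=8)
```

```text
27.625 [0.4976 0.1066 0.2908] [-0.0244  0.7047  0.0257  0.7086] [-0.407  0.192  0.11   1.772 -0.023  1.173  1.351] [ 0.4 -0.6 -0.7] 0.0642785195593371
exp [[314.10376406 249.2509821 ]]
[192.6  267.    60.08] [0.51112395 0.03438236 0.207     ]
[177.   264.6   69.32] [0.51026777 0.02525641 0.207     ]
[313.80002 222.6      38.72   ] [0.47950468 0.10373372 0.207     ]
[114.600006 221.40001   37.64    ] [ 0.4867016  -0.00962905  0.207     ]
[213.00002 227.40001  41.6    ] [0.48632092 0.04634016 0.207     ]
[131.40001 213.00002  41.6    ] [4.81142160e-01 1.88153669e-04 2.07000000e-01]
tool x [ 0.001  0.    -1.   ] tool y [-0.071  0.997  0.   ]
{"grip":[0.75, 0.75, 0.75, 0.75, 0.75],"dp":[[0.0, -0.045, -0.013], [0.0, -0.045, -0.012], [0.0, -0.045, -0.01], [0.0, -0.046, -0.009], [0.001, -0.046, -0.008]],"spin":[1.7, 1.7, 1.7, 1.7, 1.7]}
{"grip":[0.75, 0.75, 0.75, 0.75],"dp":[[0.0, -0.046, -0.006], [0.001, -0.047, -0.005], [0, 0, 0], [0, 0, 0]],"spin":[1.7, 1.7, 0, 0]}
```

Run:
```python
from h import *
a,_=load('w10'); b,_=load('s10')
cv2.imwrite('pics/v10.png',np.hstack([a[140:420,80:480],cv2.resize(b[150:290,280:450],(340,280),interpolation=cv2.INTER_CUBIC)]))
```

```text
(no output)
```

View pics/v10.png

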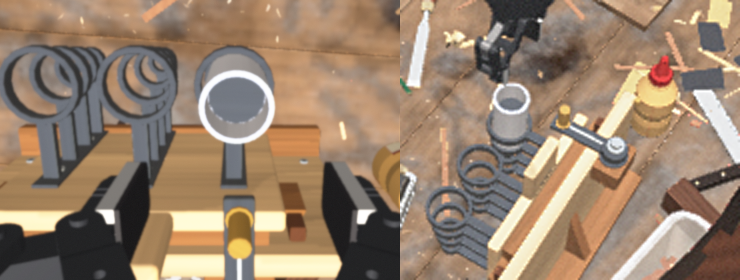

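The thick pipe stands upright in column 1: rim centre at (316,247), against (314,249) expected. Now for the medium pipe.

send_rows --grip '[0.75,0.75,0.75,0.75,0.75]' --pt "0 -0.045 -0.013" --pt "0 -0.045 -0.012" --pt "0 -0.045 -0.01" --pt "0 -0.046 -0.009" --pt "0.001 -0.046 -0.008" --spin '[1.7,1.7,1.7,1.7,1.7]'

```text
t: 28.35
ee_pos: [0.4457, -0.1229, 0.2856]
orientation: [0.028, 0.707, -0.028, 0.706]
force: [0.9, -0.3, 0.4]
gripper_width: 0.0641
```

send_rows --grip '[0.75,0.75,0.75,0.75]' --pt "0 -0.046 -0.006" --pt "0.001 -0.047 -0.005" --pt "0 0 0" --pt "0 0 0" --spin '[1.7,1.7,0,0]'

```text
t: 28.85
ee_pos: [0.427, -0.2125, 0.2846]
orientation: [0.048, 0.706, -0.048, 0.705]
force: [0.9, 0.2, 0.6]
gripper_width: 0.0638
```

Run:
```python
from h import *
_,m=load('w10'); print('c2',ray(m,[(213,227.4)],.152))
st(); im,m=snap('wrist','w11'); print('exp med',proj(m,[[.427,-.213,.137]]),'thin',proj(m,[[.41,-.3027,.172]]))
a=cv2.cvtColor(im,cv2.COLOR_BGR2GRAY)
h=cv2.HoughCircles(a,cv2.HOUGH_GRADIENT,1.2,15,param1=100,param2=25,minRadius=15,maxRadius=45)[0][:12]
for c in h: print(c, ray(m,[c[:2]],.137)[0][:2],ray(m,[c[:2]],.172)[0][:2])
```

```text
c2 [[0.50007583 0.03306858 0.152     ]]
28.85 [ 0.427  -0.2125  0.2846] [ 0.0484  0.706  -0.0479  0.7049] [ 0.019  0.141  0.381  1.861 -0.057  1.152  1.855] [0.9 0.2 0.6] 0.06375781986616795
exp med [[315.41001927 229.48959401]] thin [[175.04144718 234.80596052]]
[573.   310.2   42.96] [ 0.51837104 -0.02307382] [ 0.49934847 -0.044895  ]
[179.40001  47.4      41.64   ] [ 0.29353515 -0.28454184] [ 0.30163277 -0.27482418]
[564.60004 295.80002  36.36   ] [ 0.50527176 -0.02987319] [ 0.48782924 -0.05087422]
[549.   294.6   36.36] [ 0.50261329 -0.04181523] [ 0.48549145 -0.06137578]
[316.2     226.20001  18.36   ] [ 0.4246262 -0.212086 ] [ 0.41691133 -0.21110811]
[538.2     275.40002  31.08   ] [ 0.48565258 -0.05019591] [ 0.47057657 -0.06874556]
[520.2  273.    24.48] [ 0.48182873 -0.06375051] [ 0.46721397 -0.08066518]
[166.20001   37.800003  38.88    ] [ 0.28676098 -0.2917765 ] [ 0.29567572 -0.28118618]
[173.40001 234.6      21.12   ] [ 0.41644751 -0.31740635] [ 0.40971917 -0.3037245 ]
[607.80005 267.       31.08   ] [0.48609429 0.00190708] [ 0.47096501 -0.02292735]
[595.80005 257.40002  23.16   ] [ 0.47714512 -0.00743841] [ 0.4630953  -0.03114556]
[312.6     281.40002  21.84   ] [ 0.46691548 -0.22068538] [ 0.45409959 -0.21867022]
```

send_rows --grip '[0.75,0.75,0.75,0.75,0.75]' --pt "0.04 0 0" --pt "0.04 0 0" --pt "0.04 0 0" --pt "0.04 0 0" --pt "0.027 0 0" --spin '[0,0,0,0,0]'

```text
t: 29.52
ee_pos: [0.427, -0.2112, 0.0964]
orientation: [0.048, 0.706, -0.047, 0.705]
force: [-0.1, 0.6, 0.1]
gripper_width: 0.0641
```

send_rows --grip '[0.75,0,0,0,0]' --pt "0 0 0" --pt "0 0 0" --pt "0 0 0" --pt "0 0 0" --pt "0 0 0" --spin '[0,0,0,0,0]'

```text
t: 30.15
ee_pos: [0.4284, -0.2131, 0.0997]
orientation: [0.048, 0.705, -0.048, 0.706]
force: [0.5, 1.2, 6.6]
gripper_width: 0.0326
```

send_rows --grip '[0,0,0,0,0]' --pt "-0.02 0 0" --pt "-0.045 0 0" --pt "-0.045 0 0" --pt "-0.045 0 0" --pt "-0.025 0 0" --spin '[0,0,0,0,0]'

```text
t: 30.78
ee_pos: [0.4277, -0.2135, 0.2813]
orientation: [0.048, 0.704, -0.049, 0.707]
force: [1.1, 1.1, -2.9]
gripper_width: 0.0329
```

Run:
```python
from h import *
st(); plan([(.46,-.09,.29,94,0,0),(.5,.0355,.265,94,0,2)],step=.045,turn=5)
```

```text
30.775 [ 0.4277 -0.2135  0.2813] [ 0.0482  0.7041 -0.0485  0.7068] [ 0.008  0.142  0.396  1.869 -0.061  1.138  1.86 ] [ 1.1  1.1 -2.9] 0.03289858416641921
tool x [ 0.004 -0.001 -1.   ] tool y [ 0.136  0.991 -0.   ]
{"grip":[0, 0, 0, 0, 0],"dp":[[-0.003, 0.042, 0.005], [-0.003, 0.042, 0.008], [-0.003, 0.041, 0.011], [0.008, 0.041, 0.016], [0.009, 0.041, 0.016]],"spin":[-3.9, -3.9, -3.9, 0.0, 0.0]}
{"grip":[0, 0, 0],"dp":[[0.008, 0.041, 0.016], [0, 0, 0], [0, 0, 0]],"spin":[0.0, 0, 0]}
```

send_rows --grip '[0,0,0,0,0]' --pt "-0.003 0.042 0.005" --pt "-0.003 0.042 0.008" --pt "-0.003 0.041 0.011" --pt "0.008 0.041 0.016" --pt "0.009 0.041 0.016" --spin '[-3.9,-3.9,-3.9,0,0]'

```text
t: 31.4
ee_pos: [0.4865, -0.0046, 0.271]
orientation: [-0.024, 0.706, 0.024, 0.707]
force: [0.2, -0.3, -1.7]
gripper_width: 0.0326
```

send_rows --grip '[0,0,0]' --pt "0.008 0.041 0.016" --pt "0 0 0" --pt "0 0 0" --spin '[0,0,0]'

```text
t: 31.78
ee_pos: [0.4992, 0.0355, 0.2626]
orientation: [-0.024, 0.707, 0.024, 0.707]
force: [-0.2, -0.2, -1.5]
gripper_width: 0.0325
```

Run:
```python
from h import *
st(); e=np.array(env.observe()['ee_pos']); im,m=snap('wrist','w12')
zt=e[2]+.0385; print('top exp',proj(m,[[e[0],e[1],zt]]),'foot',proj(m,[[e[0],e[1],zt-.125]]),'ring',proj(m,[[.5004,.0357,.152]]))
cv2.imwrite('pics/v12.png',cv2.resize(im[180:460,160:480],None,fx=2,fy=2,interpolation=cv2.INTER_CUBIC))
plan([(.501,.0362,.242,None,0,2)],step=.015)
```

```text
31.775 [0.4992 0.0355 0.2626] [-0.024   0.7067  0.0237  0.7067] [-0.327  0.201  0.179  1.835 -0.039  1.109  1.504] [-0.2 -0.2 -1.5] 0.03251998897490076
top exp [[317.83909275 373.00973499]] foot [[316.71673583 252.5728091 ]] ring [[316.76993547 243.94422127]]
tool x [ 0. -0. -1.] tool y [-0.066  0.998 -0.   ]
{"grip":[0, 0, 0, 0],"dp":[[0.01, 0.001, 0.001], [0.011, 0.0, 0.001], [0, 0, 0], [0, 0, 0]],"spin":[0.0, 0.0, 0, 0]}
```

View pics/v12.png

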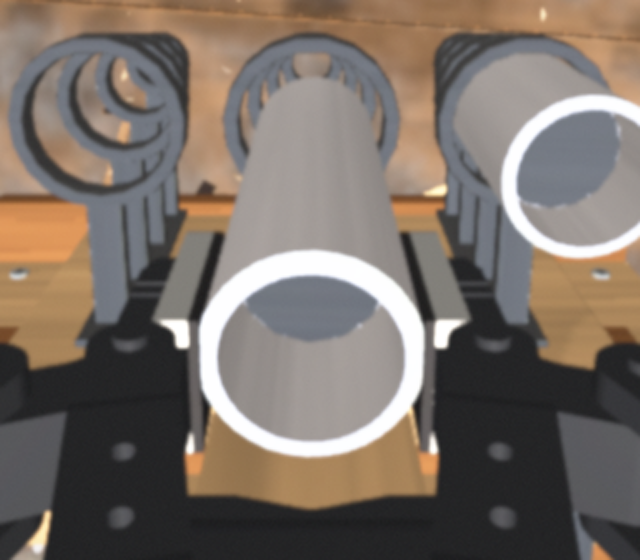

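The held medium pipe's rim spans u 200–424, v 250–457 in the crop, with its foot's far edge at v 78. Column 2's top ring spans u 225–400 with its far edge at v 34.

Run:
```python
from h import *
_,m=load('w12'); C=lambda u,v:(160+u/2,180+v/2)
q=ray(m,[C(200,353),C(424,353),C(312,250),C(312,457)],.301); print(q,'dia',q[1,1]-q[0,1],q[3,0]-q[2,0],'c',(q[2,0]+q[3,0])/2,(q[0,1]+q[1,1])/2)
q=ray(m,[C(225,110),C(400,110),C(312,34)],.152); print('ring y',(q[0,1]+q[1,1])/2,'x',q[2,0]+.029,q)
q=ray(m,[C(316,78),C(250,130),C(382,130)],.176); print('foot x',q[0,0]+.017,'y',q[1:,1].mean())
q=ray(m,[C(10,120),C(184,120),C(98,36)],.152); print('col3 ring y',(q[0,1]+q[1,1])/2,'x',q[2,0]+.029,q)
```

```text
[[0.49494922 0.01847201 0.301     ]
 [0.49278535 0.05077436 0.301     ]
 [0.47780667 0.03354746 0.301     ]
 [0.51138445 0.03579942 0.301     ]] dia 0.03230235441084517 0.03357778047884291 c 0.4945955586457981 0.03462318555176433
ring y 0.03496122255583711 x 0.49894889479824267 [[0.49634335 0.00682458 0.152     ]
 [0.49258469 0.06309786 0.152     ]
 [0.46994889 0.03315734 0.152     ]]
foot x 0.4960027501946981 y 0.035959913212241484
col3 ring y -0.034367004398314874 x 0.5040566735903206 [[ 0.50430761 -0.06245393  0.152     ]
 [ 0.50055577 -0.00628008  0.152     ]
 [ 0.47505667 -0.03393707  0.152     ]]
```

send_rows --grip '[0,0,0,0]' --pt "0.008 0 0.002" --pt "0.008 0 0.001" --pt "0 0 0" --pt "0 0 0" --spin '[0,0,0,0]'

```text
t: 32.33
ee_pos: [0.5024, 0.0361, 0.2462]
orientation: [-0.024, 0.707, 0.024, 0.707]
force: [0.0, -0.2, -2.7]
gripper_width: 0.0326
```

send_rows --grip '[0,0,0,0,0]' --pt "0.004 0 0" --pt "0.004 0 0" --pt "0.004 0 0" --pt "0.004 0 0" --pt "0 0 0" --spin '[0,0,0,0,0]'

```text
t: 32.95
ee_pos: [0.5022, 0.0362, 0.2299]
orientation: [-0.024, 0.707, 0.024, 0.706]
force: [-0.1, 0.6, -2.4]
gripper_width: 0.0325
```

send_rows --grip '[0,0,0,0,0]' --pt "0.004 0 0" --pt "0.004 0 0" --pt "0.004 0 0" --pt "0.004 0 0" --pt "0 0 0" --spin '[0,0,0,0,0]'

```text
t: 33.58
ee_pos: [0.5022, 0.0362, 0.2139]
orientation: [-0.024, 0.707, 0.024, 0.706]
force: [-0.2, -0.4, -2.0]
gripper_width: 0.0328
```

send_rows --grip '[0,0,0,0,0]' --pt "0.004 0 0" --pt "0.004 0 0" --pt "0.004 0 0" --pt "0.004 0 0" --pt "0 0 0" --spin '[0,0,0,0,0]'

```text
t: 34.2
ee_pos: [0.5022, 0.0362, 0.1979]
orientation: [-0.024, 0.707, 0.024, 0.706]
force: [1.0, -0.7, -2.5]
gripper_width: 0.0328
```

send_rows --grip '[0,0,0,0,0]' --pt "0.006 0 0" --pt "0.006 0 0" --pt "0.006 0 0" --pt "0.006 0 0" --pt "0 0 0" --spin '[0,0,0,0,0]'

```text
t: 34.83
ee_pos: [0.502, 0.0362, 0.1737]
orientation: [-0.024, 0.707, 0.024, 0.706]
force: [0.1, -0.3, -2.3]
gripper_width: 0.0324
```

send_rows --grip '[0,0,0,0]' --pt "0.003 0 0" --pt "0.002 0 0" --pt "0.001 0 0" --pt "0 0 0" --spin '[0,0,0,0]'

```text
t: 35.33
ee_pos: [0.5031, 0.0363, 0.1695]
orientation: [-0.024, 0.706, 0.024, 0.707]
force: [-3.6, 0.2, 10.5]
gripper_width: 0.0324
```

send_rows --grip '[0.58,0.58,0.58,0.58]' --pt "0 0 0" --pt "0 0 0" --pt "0 0 0" --pt "0 0 0" --spin '[0,0,0,0]'

```text
t: 35.83
ee_pos: [0.5024, 0.0363, 0.1682]
orientation: [-0.024, 0.707, 0.024, 0.707]
force: [-0.2, -0.1, -1.0]
gripper_width: 0.0495
```

send_rows --grip '[0.58,0.58,0.58,0.58,0.58]' --pt "-0.015 0 0" --pt "-0.03 0 0" --pt "-0.045 0 0" --pt "-0.045 0 0" --pt "-0.015 0 0" --spin '[0,0,0,0,0]'

```text
t: 36.45
ee_pos: [0.5035, 0.0363, 0.3222]
orientation: [-0.023, 0.705, 0.024, 0.709]
force: [0.4, -0.0, -0.8]
gripper_width: 0.0497
```

Run:
```python
from h import *
st(); snap('wrist','w13'); snap('side','s13')
plan([(.411,-.303,.322,82,.58,2)],step=.055,turn=8)
```

```text
36.45 [0.5035 0.0363 0.3222] [-0.0234  0.7048  0.0241  0.7086] [-0.334  0.163  0.185  1.732 -0.032  1.245  1.496] [ 0.4 -0.  -0.8] 0.0497407901995725
tool x [ 0.004  0.001 -1.   ] tool y [-0.067  0.998  0.001]
{"grip":[0.58, 0.58, 0.58, 0.58, 0.58],"dp":[[0.0, -0.047, -0.016], [0.0, -0.048, -0.015], [0.0, -0.048, -0.014], [-0.001, -0.049, -0.012], [0.0, -0.049, -0.011]],"spin":[1.7, 1.7, 1.7, 1.7, 1.7]}
{"grip":[0.58, 0.58, 0.58, 0.58],"dp":[[-0.001, -0.05, -0.009], [0.0, -0.05, -0.008], [0, 0, 0], [0, 0, 0]],"spin":[1.7, 1.7, 0, 0]}
```

send_rows --grip '[0.58,0.58,0.58,0.58,0.58]' --pt "0 -0.047 -0.016" --pt "0 -0.048 -0.015" --pt "0 -0.048 -0.014" --pt "-0.001 -0.049 -0.012" --pt "0 -0.049 -0.011" --spin '[1.7,1.7,1.7,1.7,1.7]'

```text
t: 37.17
ee_pos: [0.435, -0.2067, 0.3181]
orientation: [0.029, 0.707, -0.029, 0.706]
force: [-0.5, 0.0, -0.1]
gripper_width: 0.0492
```

send_rows --grip '[0.58,0.58,0.58,0.58]' --pt "-0.001 -0.05 -0.009" --pt "0 -0.05 -0.008" --pt "0 0 0" --pt "0 0 0" --spin '[1.7,1.7,0,0]'

```text
t: 37.67
ee_pos: [0.4095, -0.3027, 0.3191]
orientation: [0.05, 0.706, -0.049, 0.705]
force: [0.8, 0.1, 0.9]
gripper_width: 0.0496
```

Run:
```python
from h import *
st(); im,m=snap('wrist','w14'); print('exp thin',proj(m,[[.41,-.3027,.172]]))
g=cv2.cvtColor(im,cv2.COLOR_BGR2GRAY)
h=cv2.HoughCircles(g,cv2.HOUGH_GRADIENT,1.2,10,param1=100,param2=20,minRadius=10,maxRadius=30)[0]
for c in h[:12]: print(c, ray(m,[c[:2]],.172)[0][:2])
# white rim blob
hsv=cv2.cvtColor(im,cv2.COLOR_BGR2HSV); w=((hsv[...,1]<25)&(hsv[...,2]>225)).astype(np.uint8)
n,l,s,c=cv2.connectedComponentsWithStats(w)
for i in range(1,n):
    if s[i,4]>60: x,y,W,H,A=s[i]; print('blob',s[i],ray(m,[(x+W/2-.5,y+H/2-.5)],.172)[0][:2])
```

```text
37.675 [ 0.4095 -0.3027  0.3191] [ 0.0499  0.7061 -0.0491  0.7047] [ 0.131  0.179  0.482  1.74  -0.087  1.246  2.065] [0.8 0.1 0.9] 0.049560173810309534
exp thin [[316.08761824 230.26721895]]
[600.60004  269.40002   22.720001] [ 0.47034516 -0.09402994]
[618.60004 276.6      28.     ] [ 0.47813738 -0.0802056 ]
[541.80005 160.20001  24.04   ] [ 0.38234794 -0.13862495]
[501.00003 173.40001  19.84   ] [ 0.38754211 -0.16721324]
[551.4     154.20001  26.68   ] [ 0.37913444 -0.13199158]
[587.4  133.8   26.68] [ 0.36871426 -0.10750537]
[593.4     257.40002  24.04   ] [ 0.45994792 -0.09981037]
[577.80005 258.6      16.     ] [ 0.4592503  -0.11137773]
[515.4  132.6   25.36] [ 0.3609187  -0.15680443]
[587.4      304.2       22.720001] [ 0.49776836 -0.102886  ]
[316.2  228.6   10.84] [ 0.40876829 -0.30244214]
[389.40002  274.2       20.920002] [ 0.45163543 -0.25249501]
blob [432   0  36  10 200] [ 0.2756031  -0.19762923]
blob [423  50  84  17 443] [ 0.30847402 -0.18952794]
blob [423  59  84  18 433] [ 0.31428559 -0.18978304]
blob [ 471  107  139   94 2041] [ 0.37752931 -0.13990249]
blob [   0  123   56  148 5089] [ 0.35611296 -0.50455872]
blob [434 124  46  21 719] [ 0.35613824 -0.19712416]
blob [436 144  31  26 626] [ 0.37082957 -0.20168659]
blob [ 51 149  16  55 476] [ 0.3451679  -0.47800531]
blob [300 212  32  32 402] [ 0.40787709 -0.3028347 ]
blob [ 64 222  16  14 108] [ 0.38337156 -0.48028977]
blob [251 336  17  11 151] [ 0.49294588 -0.36025377]
blob [210 344  13  14 121] [ 0.49639086 -0.39579836]
blob [408 344  14  14 120] [ 0.51881533 -0.23857538]
blob [162 347  16  16 101] [ 0.49464483 -0.43346435]
blob [487 457  14  23 155] [ 0.64349685 -0.17874955]
```

send_rows --grip '[0.58,0.58,0.58,0.58,0.58]' --pt "0.04 0 -0.001" --pt "0.04 0 -0.001" --pt "0.04 0 0" --pt "0.04 0 0" --pt "0.027 0 0" --spin '[0,0,0,0,0]'

```text
t: 38.35
ee_pos: [0.4078, -0.3009, 0.1313]
orientation: [0.049, 0.706, -0.048, 0.705]
force: [0.4, 0.7, 0.2]
gripper_width: 0.0494
```

send_rows --grip '[0.58,0,0,0,0]' --pt "0 0 0" --pt "0 0 0" --pt "0 0 0" --pt "0 0 0" --pt "0 0 0" --spin '[0,0,0,0,0]'

```text
t: 38.98
ee_pos: [0.4088, -0.3032, 0.1346]
orientation: [0.049, 0.704, -0.05, 0.706]
force: [0.1, 2.3, 6.3]
gripper_width: 0.0225
```

send_rows --grip '[0,0,0,0,0]' --pt "-0.02 0 0" --pt "-0.045 0 0" --pt "-0.045 0 0" --pt "-0.045 0 0" --pt "-0.02 0 0" --spin '[0,0,0,0,0]'

```text
t: 39.6
ee_pos: [0.4083, -0.3038, 0.3115]
orientation: [0.049, 0.704, -0.05, 0.707]
force: [0.4, -0.3, -2.1]
gripper_width: 0.0225
```

Run:
```python
from h import *
st(); plan([(.46,-.15,.32,94,0,0),(.505,-.0345,.30,94,0,2)],step=.045,turn=5)
```

```text
39.6 [ 0.4083 -0.3038  0.3115] [ 0.0491  0.7039 -0.0501  0.7068] [ 0.125  0.179  0.493  1.759 -0.091  1.221  2.072] [ 0.4 -0.3 -2.1] 0.02250532446144254
tool x [ 0.004 -0.002 -1.   ] tool y [ 0.14   0.99  -0.001]
{"grip":[0, 0, 0, 0, 0],"dp":[[-0.002, 0.04, 0.007], [-0.002, 0.039, 0.01], [-0.002, 0.039, 0.012], [-0.003, 0.038, 0.013], [0.007, 0.038, 0.018]],"spin":[-3.0, -3.0, -3.0, -3.0, 0.0]}
{"grip":[0, 0, 0, 0],"dp":[[0.007, 0.037, 0.017], [0.006, 0.038, 0.018], [0, 0, 0], [0, 0, 0]],"spin":[0.0, 0.0, 0, 0]}
```

send_rows --grip '[0,0,0,0,0]' --pt "-0.002 0.04 0.007" --pt "-0.002 0.039 0.01" --pt "-0.002 0.039 0.012" --pt "-0.003 0.038 0.013" --pt "0.007 0.038 0.018" --spin '[-3,-3,-3,-3,0]'

```text
t: 40.22
ee_pos: [0.4753, -0.1096, 0.3115]
orientation: [-0.025, 0.706, 0.025, 0.708]
force: [1.0, -0.9, -1.0]
gripper_width: 0.0223
```

send_rows --grip '[0,0,0,0]' --pt "0.007 0.037 0.017" --pt "0.006 0.038 0.018" --pt "0 0 0" --pt "0 0 0" --spin '[0,0,0,0]'

```text
t: 40.72
ee_pos: [0.5043, -0.034, 0.2976]
orientation: [-0.025, 0.707, 0.024, 0.707]
force: [-0.3, -1.0, -1.4]
gripper_width: 0.0226
```

Run:
```python
from h import *
st(); e=np.array(env.observe()['ee_pos']); im,m=snap('wrist','w15')
def rim(im,m,z,px):
    hsv=cv2.cvtColor(im,cv2.COLOR_BGR2HSV); w=((hsv[...,1]<25)&(hsv[...,2]>225)).astype(np.uint8)
    n,l,s,c=cv2.connectedComponentsWithStats(w)
    for i in range(1,n):
        x,y,W,H,A=s[i]
        if A>100 and abs(x+W/2-px[0])<60 and abs(y+H/2-px[1])<60:
            q=ray(m,[(x-.5,y+H/2),(x+W-.5,y+H/2),(x+W/2,y-.5),(x+W/2,y+H-.5)],z); print(s[i],'x',(q[2,0]+q[3,0])/2,'y',(q[0,1]+q[1,1])/2,'dia',q[1,1]-q[0,1],q[3,0]-q[2,0])
z=e[2]+.0385; p=proj(m,[[e[0],e[1],z]])[0]; print(p); rim(im,m,z,p)
im2,m2=load('w12'); print('med held'); rim(im2,m2,.301,(316,356))
im3,m3=load('w9'); print('thick held'); rim(im3,m3,.277,(316,363))
im4,m4=load('w13')
for nm,c in dict(thick=(.4957,.1055),med=(.5004,.0357)).items():
    p=proj(m4,[[*c,.207]])[0]; print(nm,p); rim(im4,m4,.207,p)
im4,m4=load('w11'); print('med in block'); rim(im4,m4,.137,(315,229))
```

```text
40.725 [ 0.5043 -0.034   0.2976] [-0.0246  0.7067  0.0242  0.7067] [-0.255  0.182  0.258  1.773 -0.049  1.193  1.657] [-0.3 -1.  -1.4] 0.022637855707092182
[318.00104799 373.09043062]
[ 278  332   76   72 1975] x 0.5027923474524654 y -0.03485563030031115 dia 0.022080094225000894 0.02368849808337592
med held
[ 260  305  112  103 2999] x 0.4943453966409685 y 0.03447897167062392 dia 0.032302402701343214 0.03337766386155694
thick held
[ 242  296  148  133 4103] x 0.49238499850469253 y 0.1034320822074864 dia 0.04258295841786865 0.0432502998077095
thick [422.50585014 234.70476291]
[ 390  200   68   65 1014] x 0.49431300327860994 y 0.10594705266573137 dia 0.04445839574915805 0.04349789388905373
med [315.86217165 234.81541446]
[291 208  52  50 746] x 0.4990830302719864 y 0.036036048289075084 dia 0.0339879820698488 0.03362774024983545
med in block
[293 204  47  45 599] x 0.4247611253516368 y -0.21226179841528808 dia 0.03419274668281269 0.03348875717987493
```

send_rows --grip '[0,0,0,0,0]' --pt "0.008 0 -0.0005" --pt "0.008 0 0" --pt "0.006 0 0" --pt "0.005 0 0" --pt "0 0 0" --spin '[0,0,0,0,0]'

```text
t: 41.4
ee_pos: [0.5038, -0.0334, 0.2699]
orientation: [-0.024, 0.707, 0.024, 0.706]
force: [0.5, 0.4, -2.0]
gripper_width: 0.0226
```

send_rows --grip '[0,0,0,0,0]' --pt "0.004 0 0" --pt "0.004 0 0" --pt "0.004 0 0" --pt "0.004 0 0" --pt "0 0 0" --spin '[0,0,0,0,0]'

```text
t: 42.02
ee_pos: [0.5038, -0.0334, 0.254]
orientation: [-0.024, 0.707, 0.024, 0.706]
force: [-0.7, -0.4, -2.6]
gripper_width: 0.0223
```

send_rows --grip '[0,0,0,0,0]' --pt "0.004 0 0" --pt "0.004 0 0" --pt "0.004 0 0" --pt "0.004 0 0" --pt "0 0 0" --spin '[0,0,0,0,0]'

```text
t: 42.65
ee_pos: [0.5038, -0.0334, 0.2379]
orientation: [-0.024, 0.707, 0.024, 0.706]
force: [-1.2, -0.5, -1.8]
gripper_width: 0.0224
```

send_rows --grip '[0,0,0,0,0]' --pt "0.004 0 0" --pt "0.004 0 0" --pt "0.004 0 0" --pt "0.006 0 0" --pt "0.006 0 0" --spin '[0,0,0,0,0]'

```text
t: 43.28
ee_pos: [0.504, -0.0334, 0.2138]
orientation: [-0.024, 0.707, 0.024, 0.707]
force: [0.0, 0.4, -2.4]
gripper_width: 0.0226
```

send_rows --grip '[0,0,0,0,0]' --pt "0.004 0 0" --pt "0.003 0 0" --pt "0.003 0 0" --pt "0.003 0 0" --pt "0 0 0" --spin '[0,0,0,0,0]'

```text
t: 43.9
ee_pos: [0.5039, -0.0334, 0.2011]
orientation: [-0.024, 0.707, 0.024, 0.707]
force: [-0.0, -0.3, -1.4]
gripper_width: 0.0231
```

send_rows --grip '[0,0,0,0,0]' --pt "0.004 0 0" --pt "0.006 0 0" --pt "0.006 0 0" --pt "0.006 0 0" --pt "0.005 0 0" --spin '[0,0,0,0,0]'

```text
t: 44.52
ee_pos: [0.5039, -0.0334, 0.1738]
orientation: [-0.024, 0.707, 0.024, 0.707]
force: [0.3, 0.4, -1.6]
gripper_width: 0.0226
```

send_rows --grip '[0,0,0,0,0]' --pt "0.002 0 0" --pt "0.002 0 0" --pt "0.001 0 0" --pt "0.001 0 0" --pt "0 0 0" --spin '[0,0,0,0,0]'

```text
t: 45.15
ee_pos: [0.5048, -0.0334, 0.1695]
orientation: [-0.024, 0.706, 0.025, 0.707]
force: [-1.0, 0.1, 8.9]
gripper_width: 0.0226
```

send_rows --grip '[0.5,0.5,0.5,0.5]' --pt "0 0 0" --pt "0 0 0" --pt "0 0 0" --pt "0 0 0" --spin '[0,0,0,0]'

```text
t: 45.65
ee_pos: [0.504, -0.0334, 0.1682]
orientation: [-0.024, 0.707, 0.024, 0.707]
force: [0.9, 0.5, -0.2]
gripper_width: 0.0425
```

send_rows --grip '[0.5,0.5,0.5,0.5,0.5]' --pt "-0.015 0 0" --pt "-0.03 0 0" --pt "-0.045 0 0" --pt "-0.045 0 0" --pt "-0.03 0 0" --spin '[0,0,0,0,0]'

```text
t: 46.28
ee_pos: [0.5044, -0.0336, 0.3367]
orientation: [-0.024, 0.706, 0.024, 0.708]
force: [0.3, -0.2, -1.4]
gripper_width: 0.043
```

send_rows --grip '[0.5,0.5,0.5,0.5]' --pt "0 0.035 0" --pt "0 0.035 0" --pt "0 0 0" --pt "0 0 0" --spin '[0,0,0,0]'

```text
t: 46.78
ee_pos: [0.4992, 0.0358, 0.334]
orientation: [-0.025, 0.706, 0.024, 0.707]
force: [-0.1, -0.5, -0.2]
gripper_width: 0.0428
```

Run:
```python
from h import *
st(); im,m=snap('wrist','w16'); b,_=snap('side','s16')
hsv=cv2.cvtColor(im,cv2.COLOR_BGR2HSV); w=((hsv[...,1]<25)&(hsv[...,2]>225)).astype(np.uint8)
n,l,s,c=cv2.connectedComponentsWithStats(w)
for nm,p in dict(thick=(.4957,.1055),med=(.5004,.0357),thin=(.5052,-.0341)).items():
    px=proj(m,[[*p,.207]])[0]
    for i in range(1,n):
        x,y,W,H,A=s[i]
        if A>100 and np.hypot(x+W/2-px[0],y+H/2-px[1])<20:
            q=ray(m,[(x-.5,y+H/2),(x+W-.5,y+H/2),(x+W/2,y-.5),(x+W/2,y+H-.5)],.207); print(nm,'x',(q[2,0]+q[3,0])/2,'y',(q[0,1]+q[1,1])/2,'dia',q[1,1]-q[0,1],q[3,0]-q[2,0])
cv2.imwrite('pics/v16.png',np.hstack([im[140:440,80:520],cv2.resize(b[150:300,280:450],(340,300),interpolation=cv2.INTER_CUBIC)]))
```

```text
46.775 [0.4992 0.0358 0.334 ] [-0.0245  0.7064  0.0243  0.7069] [-0.359  0.151  0.211  1.718 -0.032  1.276  1.499] [-0.1 -0.5 -0.2] 0.04284077386077993
thick x 0.4942502921972114 y 0.10590504712837207 dia 0.044513605828511604 0.04422157106794927
med x 0.4991665071797509 y 0.036078556002842314 dia 0.03356836982507251 0.03386680279001342
thin x 0.5037920630432213 y -0.03381160106979843 dia 0.023988160665299768 0.024100962016727123
```

View pics/v16.png

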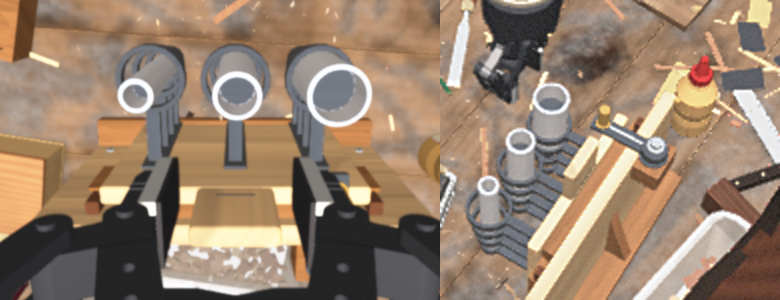

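All three pipes stand in their columns, with their rims exactly 70 mm apart. At the assumed top height of 0.207 m their diameters read 44.4, 33.7 and 24.0 mm. The lever lies over the plate and the gripper is clear.

```bash
python3 -c "
from h import *
env.job_done(); st()"
```

```text
the job is handed in; nothing more can be done
the job is handed in; nothing more can be done
```

The job is handed in after about 47 s of robot time; it reports no verdict. I swung the collar open and hung the rack on the rail. I then turned the collar to its locked stop, where the knob pushed back with 8.5 N. Three pipes stood in the block (one medium was missing): the thick went into column 1, the medium into column 2 and the thin into column 3.

**Pipes:** Each pipe met the ring that should stop it at the expected height, with 8 to 11 N at the wrist. In the last wrist picture the three rims were 70 mm apart. Their diameters came out at 44.4, 33.7 and 24.0 mm for a top height of 0.207 m, which fits each pipe sitting on its right ring.

**Rack:** It bottomed at about 34.6 mm against the 35 mm expected, and the gap to the board looked like the expected 18 mm in the picture after letting go.

**Collar:** In the last side picture the lever lies over the back plate. I did not measure its angle again after locking.

**Disagreements:** The camera readings of pipe and column positions differed from each other by 1 to 3 mm, which I corrected with the offset seen on the held pipes. The first two collar pivot estimates differed by about 7 mm, so I set the final collar position by contact with the stop.

The glue bottle and block plane were not touched.

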